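# Set a lens carriage against its rail stop and lock it

## Robot

A 6-joint arm with a two-finger parallel gripper is mounted at the origin on the work surface. World frame = base frame: x ahead of the robot, y to its left, z up, the work surface at z = 0. Lengths are in m, angles in degrees, forces in N, time in s.
With the tool pointing down it reaches from about 0.35 to 0.875 m from the base axis. Payload 4.2 kg.
Tool frame: the origin (TCP) lies midway between the tips of the shut fingers; the grasp point (between the pads) lies 19 mm behind it; x points along the fingers, y is the direction in which the jaws open and shut, and the axes are right-handed (so a half turn about x gives the same grasp; the last joint's range is limited). The gripper opens to 87 mm and grips with 3 to 60 N. Pads are 19 mm wide; open, the fingers measure 117 mm over their backs; the gripper's body (75 mm by 190 mm) begins 51 mm behind the grasp point.
Start: joints at [78.759, 22.042, 0.453, 0, -68.411, -14.817], TCP at [0.275, 0.561, 0.223] pointing down, gripper open.
Joint ranges: [-179.83, 179.83], [-69.29, 118.12], [-61.27, 80.66], [-181.25, 117.63], [-171.15, -9.14], [-177.46, 177.46]. Speed limits (degrees/s): [159.86, 159.86, 180, 180, 180, 180].

## Interface

Orientations are given as a 3x3 rotation matrix whose columns are the frame's x, y, z axes.
In Python, from station import r gives the robot as it stands.
- The arm moves only by the tool play_rows, never from a script. Its argument "plan" is a list that holds one entry, the list of rows, each a list of 6 numbers: the shift along the tool's x, y, z in cm, then the turn, a rotation vector about the tool's x, y, z in units of 10 degrees (1.0 is 10 degrees). A call has 1 to 5 rows; each row is the pose to reach, as a shift and turn from the pose commanded when the call began, along the tool's axes at that moment; what a row does not reach only later rows make up. A row lasts 1/8 s, in which the tool goes at most 62.5 mm and 10.7 degrees, less where a joint would pass 70% of its speed; a pose out of reach is approached as far as the arm can. A call with a gripper value outside its range is refused whole. "hand" is the opening, from 0 (shut) to 1 (fully open), set as the call begins (left out, the last holds). The fingers move at their own pace and stop on an object; the grip force is fixed at half the most. Time passes only in rows, so rows that repeat a pose let the fingers close. It gives the time, the measured TCP pose, the force and the opening at its end, in the units of the state.
- r.sense(): the state, without advancing time (a new reading comes with each control period).
- r.capture(name): name is "side" or "top" or "wrist"; returns (picture, depth): 420x560x3 uint8, blue, green, red; 420x560 float32, m along the optical axis (not along the pixel's ray), 0 where there is no reading.
- r.get_calibration(name): a dict with "vfov" (degrees; the focal length in pixels is half the picture's height over the tangent of half this angle, whatever the lens; pixels are square), "cx", "cy" (the principal point, pixels), "rvec" (rotation vector, rad) and "tvec" (3), from world to camera coordinates, as OpenCV has them. Camera axes: x right, y down, z forward; pixel columns grow to the right and rows downward; lengths in m; the calibration is good to about 2 mm. The wrist camera is an equidistant fisheye: a pixel r from the principal point sees the ray r / f radians off the axis. A picture is of the moment at which its call begins: read the wrist's pose just before it. get_calibration takes no time and is no camera call; for the wrist camera it gives the pose at the moment of the call.
- r.finish_job(): hands the job in, once; it reports no verdict.
The state is a dict: "time_s": time; "joints": joint angles; "joint_velocities": joint speeds; "effort": joint torques, N m; "tcp_pos": TCP position; "ee_rot": TCP orientation; "wrist_force": force on the tool from outside, world axes, zero at the start; "moment": the same for the moment, N m; "gripper_width": opening from 0.0 (shut) to 1.0 (fully open).
Only numpy, scipy, OpenCV 4.12 (cv2) and the standard library are available. Lean on these libraries where they do the work, as an engineer would, in place of code of your own. Each camera call takes 0.05 s, during which the arm holds its last target.

## Task

Slide the lens carriage along the optical rail, with a light hand, until it rests against the round nose of the stop clamp with no gap left (the stop clamp is the low plain block, not the iris carrier with its upright disc). Then take the flat driver from its wooden stand, feel its blade gently into the slotted lock screw on the carriage without forcing it, and turn the screw clockwise as far as it goes, with the carriage staying against the stop. Stand the driver back in its stand hole, and leave the things standing around the rail alone.

Things in the scene. Friction and masses are not known exactly. Their poses are not given: they have to be found in the camera images.
- rail: Aluminium optical rail fixed to the table: 440 mm long, 60 mm wide at its foot, top face at 30 mm height. Origin: centre of its underside, on the table. The rail runs along its own y axis; its x axis points away from the robot's side.
- carriage: Black lens carriage that slides only along the rail's y axis (axes as the rail's), taking about 6 N, and stays where left. Origin: centre of the saddle's underside, 30 mm over the table. Saddle 150 mm in x, 80 mm along y (end faces 40 mm either side of the origin), 20 mm thick. It carries the lens frame at x = +36 mm and the lock screw at x = -42 mm.
- lens_frame_top (a point): Middle of the top edge of the upright square lens frame on the carriage, 120 mm over the table. The frame is 70 mm wide in x, 12 mm thick along the rail and 70 mm tall with 14 mm bars; it is rigid with the saddle and may be pinched across its thickness from above, to push or pull the carriage.
- stop: Stop clamp: low plain steel block fixed on the rail on either side of the carriage; 90 mm in x, 30 mm along y, 34 mm tall. Origin: centre of its underside, on the rail's top. From the face towards the carriage a stiff round nose (16 mm diameter) sticks out 4 to 20 mm, set differently each time and not measured: origins are 59 to 75 mm apart when the carriage meets it.
- iris: Iris carrier, fixed on the rail at the other side of the carriage: dark block 90 x 30 x 18 mm with an upright black disc of 66 mm diameter, 10 mm thick, top 117 mm over the table. Not to be used. Origin: centre of its underside, on the rail's top.
- screw (a joint): Angle in rad of the lock screw about its upright axis, growing clockwise seen from above: starts at 0 to 0.3 and comes up against its hard end at 1.5. Takes about 0.08 N m to turn and stays where it is left. At 0 the slot lies along the carriage's x axis; at angle a it is turned clockwise by a from there.
- slot_bottom (a point): Centre of the slot's floor in the lock screw, on the screw's axis, 52.5 mm over the table. x axis along the slot, z up. Steel head of 29 mm diameter; the slot runs right across it, 4.8 mm wide, 8 mm deep, slightly chamfered. The head lies in an aluminium collar, 30 mm bore, 42 mm outside, rim 8.5 mm above the slot's floor.
- driver_handle (a point): Grip point of the loose flat driver (about 140 g, 152 mm long), on its axis, 122 mm above the blade's tip, 30 mm below the handle's top. Square wooden handle 26 x 26 mm, 72 mm long. z axis up from tip to handle, x axis along the blade's width; the handle's flats face along x and y. It starts upright in the stand, at any yaw.
- driver_tip (a point): Middle of the blade's tip edge on the driver; axes as driver_handle. The blade is 20 mm wide and 3 mm thick, 1.8 mm at the tip; above it a 12 mm shank, then a round guard collar of 40 mm diameter, 6 mm thick, its underside 74 mm above the tip, then the handle.
- stand_hole (a point): Centre of the mouth of the upright hole in the wooden tool stand, 85 mm over the table. The stand is a fixed block 75 x 60 x 85 mm; the hole is 24 mm in diameter, 80 mm deep, chamfered by 3 mm. When home the driver's guard collar rests on the stand's top, with the blade tip 11 mm over the table.
- lens_box: Closed cardboard box, 90 x 70 x 45 mm, loose, on the other side from the tool stand. Leave alone. Origin: centre of its underside.
- post_holder: Loose black post holder with a steel post, 44 mm wide foot, 105 mm tall, beyond the rail. Leave alone. Origin: centre of its underside.
- cleaner: Loose white bottle, 56 mm diameter, 120 mm tall, beyond the rail. Leave alone. Origin: centre of its underside.
Things that resemble listed ones, but are neither listed nor needed, are in the scene too. What is shaped like the part that bears driver_handle but red is not meant.

How it is judged:
By the outcome, as a careful person would: the job done as asked, in the order asked, and still so for the second after the job is handed in, with the robot touching nothing.
It also fails if it takes over 72 s, if anything falls off the work surface, if the arm or the gripper's body presses on something with over 40 N, if the wrist force passes 120 N, or if a joint passes its speed limit or range.

## Working session

There is one attempt and no reset: what is moved stays moved. The work goes in short steps, Python scripts to look and compute and a tool call to move; the robot and the scene stay as the last step left them, time stands still between calls to the robot, and variables do not carry over. Pictures are saved under pics/ and viewed, and the job is handed in when it is done.

Besides the shell and the picture viewer there is one more tool, called after ">>>" as a command line: name --argument value ..., lists and objects as JSON in quotes. play_rows: Moves the arm, as the interface text tells. Its arguments: {"type":"object","properties":{"plan":{"type":"array","items":{"type":"array","items":{"type":"array","items":{"type":"number"}}}},"hand":{"type":"number"}},"required":["plan"]}

```bash
ls -la; mkdir -p pics; cat > h.py <<'E'
import numpy as np, cv2
from station import r
def cal(n):
    c=r.get_calibration(n); R,_=cv2.Rodrigues(np.array(c["rvec"],float)); t=np.array(c["tvec"],float).ravel()
    f=210/np.tan(np.radians(c["vfov"])/2); return R,t,f,c["cx"],c["cy"]
def ray(n,u,v,C=None):
    R,t,f,cx,cy=C or cal(n); d=np.array([u-cx,v-cy])
    if n=="wrist":
        rr=np.hypot(*d); th=rr/f; s=np.sin(th)/max(rr,1e-9); dc=np.array([d[0]*s,d[1]*s,np.cos(th)])
    else: dc=np.array([d[0]/f,d[1]/f,1.])
    return -R.T@t, R.T@dc/np.linalg.norm(dc)
def plane(n,u,v,z,C=None):
    o,d=ray(n,u,v,C); return o+d*(z-o[2])/d[2]
def proj(n,p,C=None):
    R,t,f,cx,cy=C or cal(n); q=R@np.array(p,float)+t
    if n=="wrist":
        rr=np.hypot(q[0],q[1]); th=np.arctan2(rr,q[2]); return cx+q[0]/rr*th*f, cy+q[1]/rr*th*f
    return cx+f*q[0]/q[2], cy+f*q[1]/q[2]
def tri(a,b):
    A=np.zeros((3,3));B=np.zeros(3)
    for o,d in (a,b):
        P=np.eye(3)-np.outer(d,d);A+=P;B+=P@o
    return np.linalg.solve(A,B)
E
python3 - <<'E'
from h import *
import pickle
for n in("side","top","wrist"):
    C=cal(n); im,d=r.capture(n); cv2.imwrite(f"pics/{n}0.png",im); np.save(f"{n}0.npy",d); pickle.dump(C,open(f"{n}0.pkl","wb"))
    print(n,-C[0].T@C[1],C[0][2],C[2:])
s=r.sense(); print(s)
E
```

```text
total 12
drwxr-xr-x  3 agent agent 4096 Dec  7 13:50 .
drwxr-xr-x 23 root  root  4096 Dec  7 13:50 ..
drwxr-xr-x  2 agent agent 4096 Dec  7 13:50 pics
side [-0.04003779 -0.65345141  0.81254426] [ 0.54213565  0.58743649 -0.60083883] (np.float64(498.09016008664054), 278.7833682087939, 211.0248482768895)
top [0.46281161 0.0183221  1.26268387] [ 0.10717023  0.00294035 -0.99423634] (np.float64(409.32425818161875), 288.97038925560736, 212.61640360407952)
wrist [0.35005566 0.52499994 0.38515718] [-0.27509261  0.13170648 -0.95235364] (np.float64(325.19226210127806), 281.5002795007374, 215.8838664511042)
{'time_s': 0.15, 'joints': array([ 7.87582391e+01,  2.20809438e+01,  3.97619075e-01, -2.03946151e-02,
       -6.84111945e+01, -1.48145667e+01]), 'joint_velocities': array([-0.02715622, -0.09294442,  0.28884583,  0.09048166, -0.13024788,
        0.06421085]), 'effort': array([-1.46263596e-04, -3.91052699e+01,  1.87588173e+01,  4.22229946e+00,
        1.24163044e-02, -1.50468859e-04]), 'tcp_pos': array([0.27434132, 0.56106423, 0.22170714]), 'ee_rot': array([[-6.46229955e-04, -4.39371898e-01, -8.98305025e-01],
       [-1.55347307e-03, -8.98303687e-01,  4.39372362e-01],
       [-9.99998585e-01,  1.67942825e-03, -1.02041661e-04]]), 'wrist_force': array([ 0.32209046,  0.86487409, -0.12638698]), 'moment': array([ 0.03363312, -0.01884657,  0.009462  ]), 'gripper_width': 0.9983050582174938}
```

View pics/side0.png

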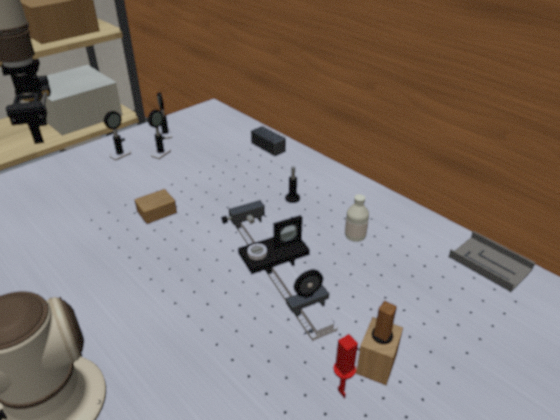

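View pics/top0.png

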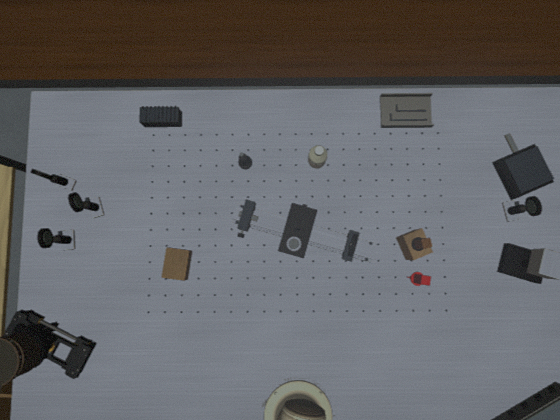

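View pics/wrist0.png

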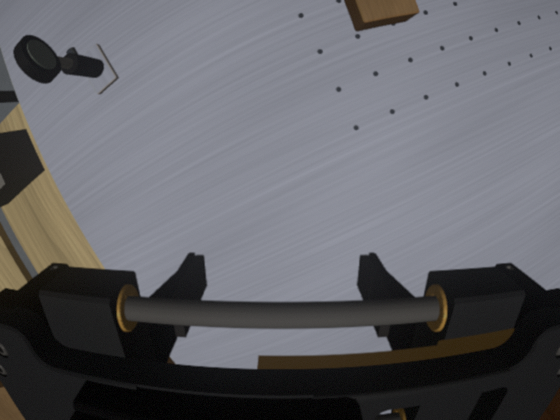

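```bash
python3 - <<'E'
import cv2,numpy as np
a=cv2.imread("pics/side0.png")[180:400,200:420]; b=cv2.imread("pics/top0.png")[185:295,225:445]
cv2.imwrite("pics/z1.png",cv2.resize(a,None,fx=2.7,fy=2.7,interpolation=2)); cv2.imwrite("pics/z2.png",cv2.resize(b,None,fx=3.6,fy=3.6,interpolation=2))
E
```

```text
(no output)
```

View pics/z1.png

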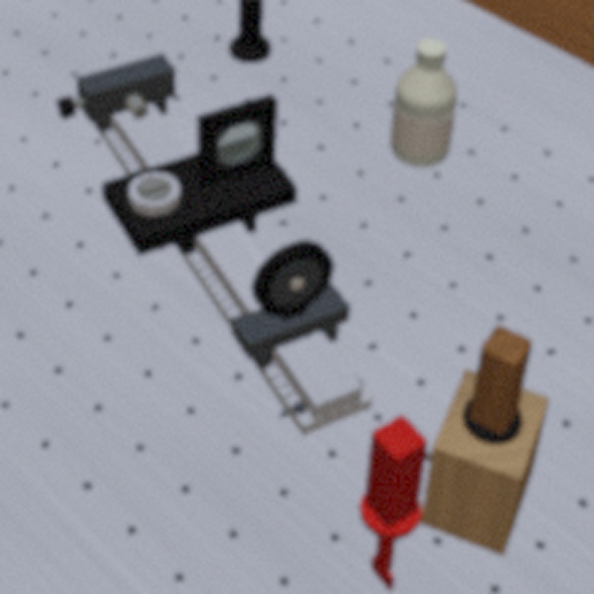

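View pics/z2.png

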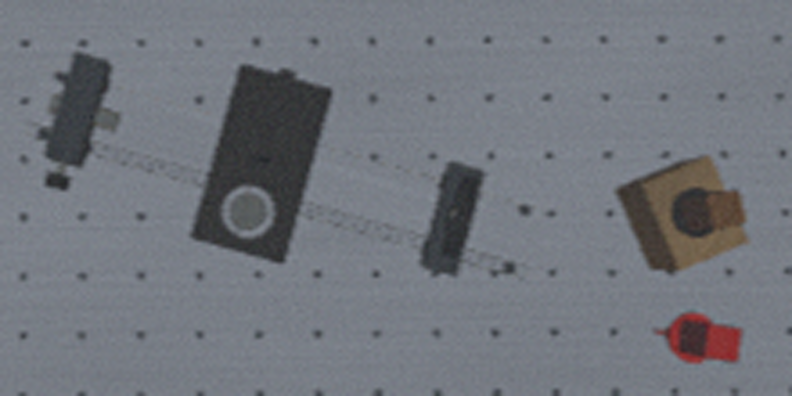

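```bash
python3 - <<'E'
from h import *
import pickle
Ct=pickle.load(open("top0.pkl","rb"));Cs=pickle.load(open("side0.pkl","rb"))
Z=lambda x,y:(225+x/3.6,185+y/3.6)
S=lambda x,y:(200+x/2.7,180+y/2.7)
for nm,p,z in [("sadA",(240,66),.05),("sadB",(331,92),.05),("sadC",(284,263),.05),("sadD",(192,237),.05),("screw",(248,211),.0605),("stopc",(80,110),.064),("nose",(113,119),.05),("irisdisc top",(456,213),.117),("handle top",(731,209),.163),("hole/guard",(693,213),.091)]:
    print(nm,plane("top",*Z(*p),z,Ct).round(4))
for nm,p,z in [("handletop",(510,342),.163),("guard",(492,420),.088),("screw",(153,190),.0605),("frame top",(237,113),.12),("nose",(136,105),.05),("iris top",(300,245),.117),("stop",(125,72),.064)]:
    print(nm,plane("side",*S(*p),z,Cs).round(4))
print(tri(ray("top",*Z(248,211),Ct),ray("side",*S(153,190),Cs)))
print(tri(ray("top",*Z(731,209),Ct),ray("side",*S(510,342),Cs)))
E
```

```text
sadA [0.6214 0.0137 0.05  ]
sadB [ 0.5991 -0.0615  0.05  ]
sadC [ 0.4587 -0.0212  0.05  ]
sadD [0.4803 0.054  0.05  ]
screw [0.501  0.008  0.0605]
stopc [0.5841 0.1448 0.064 ]
nose [0.5779 0.119  0.05  ]
irisdisc top [ 0.4966 -0.1527  0.117 ]
handle top [ 0.4969 -0.3503  0.163 ]
hole/guard [ 0.4961 -0.3442  0.091 ]
handletop [ 0.4996 -0.3497  0.163 ]
guard [ 0.4968 -0.3492  0.088 ]
screw [0.5006 0.0064 0.0605]
frame top [ 0.5723 -0.0199  0.12  ]
nose [0.5737 0.1161 0.05  ]
iris top [ 0.5002 -0.1638  0.117 ]
stop [0.5873 0.1476 0.064 ]
[0.50129318 0.00781055 0.0591221 ]
[ 0.49731868 -0.35018333  0.16495863]
```

>>> play_rows --plan '[[[0,4,-4.7,0,0,0],[0,8,-9.4,0,0,0],[0,12,-14,0,0,0],[0,16,-18.7,0,0,0],[0,20,-23.4,0,0,0]]]'

```text
time_s: 0.78
tcp_pos: [0.3972, 0.277, 0.2225]
ee_rot: [[0.0, -0.439, -0.899], [0.0, -0.899, 0.439], [-1.0, -0.0, -0.0]]
wrist_force: [1.4, 0.2, -0.0]
gripper_width: 1.0
```

>>> play_rows --plan '[[[0,4,-4.7,-0.2,0,0],[0,8,-9.4,-0.4,0,0],[0,12,-14,-0.7,0,0],[0,16,-18.7,-1.0,0,0],[0,19.6,-23.4,-1.0,0,0]]]'

```text
time_s: 1.4
tcp_pos: [0.5213, -0.0019, 0.2226]
ee_rot: [[0.0, -0.276, -0.961], [0.0, -0.961, 0.276], [-1.0, -0.0, -0.0]]
wrist_force: [0.7, 0.4, 0.7]
gripper_width: 0.998
```

```bash
cat > cap.py <<'E'
import sys,pickle
from h import *
tag=sys.argv[1]; cams=sys.argv[2:] or ["wrist"]
for n in cams:
    C=cal(n); im,d=r.capture(n); cv2.imwrite(f"pics/{n}{tag}.png",im); np.save(f"{n}{tag}.npy",d); pickle.dump(C,open(f"{n}{tag}.pkl","wb"))
s=r.sense(); print(s["time_s"],s["tcp_pos"].round(4),s["ee_rot"].round(4).tolist(),s["wrist_force"].round(2),s["gripper_width"])
E
python3 cap.py 1
```

```text
1.45 [ 0.5235 -0.0067  0.2223] [[0.0003, -0.2817, -0.9595], [-0.0023, -0.9595, 0.2817], [-1.0, 0.0021, -0.001]] [ 4.09 -1.52  1.4 ] 0.9979591257677316
```

View pics/wrist1.png

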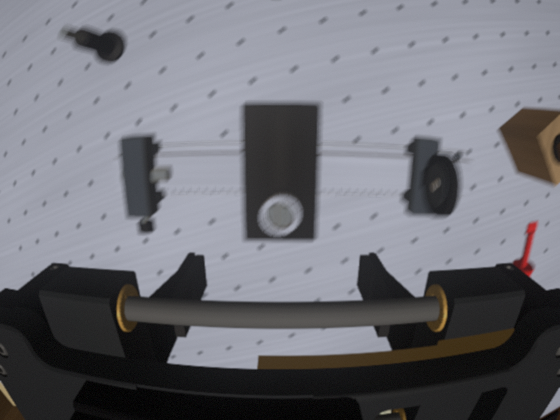

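```bash
python3 cap.py 2; python3 - <<'E'
import cv2
a=cv2.imread("pics/wrist2.png")[90:250,110:470]
cv2.imwrite("pics/z3.png",cv2.resize(a,None,fx=2.2,fy=2.2,interpolation=2))
E
```

```text
1.5 [ 0.5222 -0.0042  0.2219] [[-0.0008, -0.2833, -0.959], [-0.001, -0.959, 0.2833], [-1.0, 0.0012, 0.0005]] [-0.95  0.7  -0.17] 0.9977075037804035
```

View pics/z3.png

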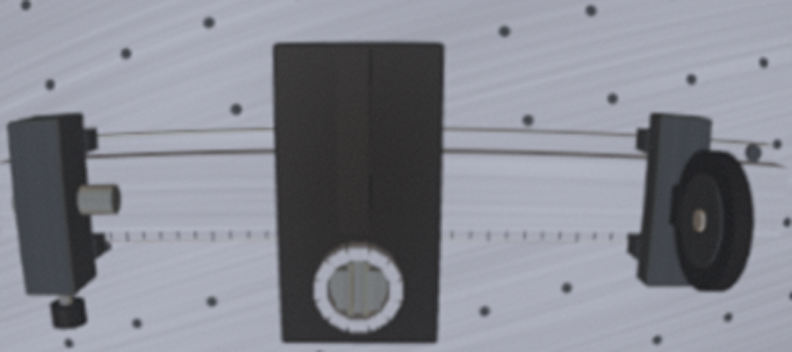

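```bash
python3 - <<'E'
from h import *
import pickle
C=pickle.load(open("wrist2.pkl","rb")); d=np.load("wrist2.npy")
S=lambda x,y:(110+x/2.2,90+y/2.2)
P={}
for nm,p,z in [("A",(275,43),.05),("B",(444,43),.05),("Cc",(437,342),.05),("D",(283,342),.05),("screw",(359,289),.0605),("frametopL",(337,100),.12),("frametopR",(371,100),.12),("nosetip",(119,199),.05),("stopnearTop",(85,115),.064),("stopnearbot",(73,296),.064),("stopfarbot",(27,294),.064),("stopfartop",(10,122),.064)]:
    P[nm]=plane("wrist",*S(*p),z,C); u,v=S(*p); print(nm,P[nm].round(4),d[int(v),int(u)])
ctr=(P["A"]+P["B"]+P["Cc"]+P["D"])/4
ax=(P["A"]+P["B"]-P["Cc"]-P["D"])/2; ay=(P["A"]-P["B"]+P["D"]-P["Cc"])/2
print(ctr,np.linalg.norm(ax),np.linalg.norm(ay),np.degrees(np.arctan2(ax[1],ax[0])),np.degrees(np.arctan2(ay[1],ay[0])))
# iterate heights from depth around points
R,t,f,cx,cy=C
for (x,y) in [(359,289),(353,100),(300,100),(420,100),(353,60),(40,200),(85,198),(110,200)]:
    u,v=S(x,y); o,dr=ray("wrist",u,v,C); zc=d[int(round(v)),int(round(u))]; s=zc/(R@dr)[2]; print((x,y),(o+s*dr).round(4))
E
```

```text
A [0.6238 0.0134 0.05  ] 0.31783986
B [ 0.6014 -0.0616  0.05  ] 0.36366826
Cc [ 0.459  -0.0194  0.05  ] 0.36192906
D [0.4811 0.0561 0.05  ] 0.36216372
screw [0.5009 0.0092 0.0605] 0.35032904
frametopL [ 0.5925 -0.0112  0.12  ] 0.25758317
frametopR [ 0.5889 -0.0232  0.12  ] 0.3102837
nosetip [0.5766 0.1121 0.05  ] 0.35194537
stopnearTop [0.6214 0.1086 0.064 ] 0.37412032
stopnearbot [0.5392 0.1497 0.064 ] 0.3412587
stopfarbot [0.5477 0.1753 0.064 ] 0.33884355
stopfartop [0.6325 0.1488 0.064 ] 0.37278417
[ 0.54134072 -0.00286651  0.05      ] 0.148716598099325 0.07854564367726492 -16.58372133189427 73.50325683666306
(359, 289) [0.4989 0.01   0.054 ]
(353, 100) [ 0.5909 -0.0169  0.1213]
(300, 100) [0.5946 0.0101 0.0507]
(420, 100) [ 0.5786 -0.0434  0.0513]
(353, 60) [ 0.6051 -0.0211  0.1221]
(40, 200) [0.5907 0.1469 0.0648]
(85, 198) [0.5828 0.1307 0.048 ]
(110, 200) [0.5776 0.1175 0.0488]
```

>>> play_rows --plan '[[[2,-0.6,-5.5,0,0,0],[5,-0.6,-5.5,0,0,0],[9,-0.6,-5.5,0,0,0],[12.6,-0.6,-5.5,0,0,0],[12.6,-0.6,-5.5,0,0,0]]]'

```text
time_s: 2.12
tcp_pos: [0.573, -0.0093, 0.0936]
ee_rot: [[-0.007, -0.276, -0.961], [-0.001, -0.961, 0.276], [-1.0, 0.003, 0.007]]
wrist_force: [-0.7, 0.2, -0.0]
gripper_width: 1.002
```

>>> play_rows --plan '[[[0,0,0,0,0,0],[0,0,0,0,0,0],[0,0,0,0,0,0],[0,0,0,0,0,0]]]' --hand 0.05

```text
time_s: 2.62
tcp_pos: [0.5758, -0.0092, 0.0973]
ee_rot: [[0.001, -0.277, -0.961], [0.0, -0.961, 0.277], [-1.0, -0.001, -0.001]]
wrist_force: [-1.1, -0.1, 0.1]
gripper_width: 0.633
```

>>> play_rows --plan '[[[0,0.35,0,0,0,0],[0,0.35,0,0,0,0],[0,0.35,0,0,0,0],[0,0.35,0,0,0,0],[0,0.35,0,0,0,0]]]'

```text
time_s: 3.25
tcp_pos: [0.5746, -0.0127, 0.0965]
ee_rot: [[-0.0, -0.277, -0.961], [0.0, -0.961, 0.277], [-1.0, -0.0, 0.0]]
wrist_force: [-0.0, -0.0, 0.3]
gripper_width: 0.134
```

>>> play_rows --plan '[[[0,0,0,0,0,0],[0,0,0,0,0,0]]]'

```text
time_s: 3.5
tcp_pos: [0.5745, -0.0127, 0.0965]
ee_rot: [[-0.0, -0.277, -0.961], [0.0, -0.961, 0.277], [-1.0, -0.0, 0.0]]
wrist_force: [0.7, 0.0, -0.3]
gripper_width: 0.135
```

>>> play_rows --plan '[[[0,-1,0,0,0,0],[0,-2.2,0,0,0,0],[0,-3.6,0,0,0,0],[0,-5,0,0,0,0],[0,-6,0,0,0,0]]]'

```text
time_s: 4.12
tcp_pos: [0.5911, 0.0435, 0.0965]
ee_rot: [[-0.001, -0.277, -0.961], [-0.003, -0.961, 0.277], [-1.0, 0.003, 0.0]]
wrist_force: [2.3, -7.2, 0.4]
gripper_width: 0.138
```

```bash
python3 cap.py 3 wrist side top; python3 - <<'E'
import cv2
a=cv2.imread("pics/side3.png")[180:300,200:340]
cv2.imwrite("pics/z4.png",cv2.resize(a,None,fx=4,fy=4,interpolation=2))
E
```

```text
4.275 [0.5915 0.0446 0.0965] [[0.0004, -0.2766, -0.961], [-0.0006, -0.961, 0.2766], [-1.0, 0.0004, -0.0005]] [ 1.56 -3.26 -1.1 ] 0.13841994406462405
```

View pics/wrist3.png

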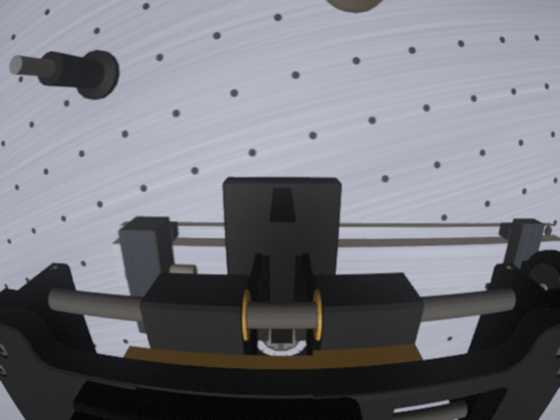

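View pics/z4.png

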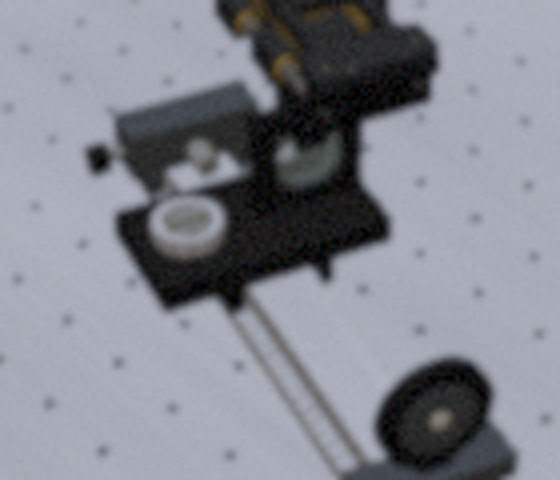

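>>> play_rows --plan '[[[0,-0.3,0,0,0,0],[0,-0.7,0,0,0,0],[0,-1.1,0,0,0,0],[0,-1.35,0,0,0,0],[0,-1.5,0,0,0,0]]]'

```text
time_s: 4.9
tcp_pos: [0.5953, 0.0578, 0.0965]
ee_rot: [[-0.0, -0.277, -0.961], [-0.002, -0.961, 0.277], [-1.0, 0.002, -0.0]]
wrist_force: [3.4, -6.7, -1.4]
gripper_width: 0.136
```

>>> play_rows --plan '[[[0,-0.1,0,0,0,0],[0,-0.2,0,0,0,0]]]'

```text
time_s: 5.15
tcp_pos: [0.5959, 0.0597, 0.0965]
ee_rot: [[-0.0, -0.277, -0.961], [-0.002, -0.961, 0.277], [-1.0, 0.002, -0.0]]
wrist_force: [2.5, -6.6, -0.3]
gripper_width: 0.137
```

>>> play_rows --plan '[[[0,-0.1,0,0,0,0]]]'

```text
time_s: 5.28
tcp_pos: [0.5961, 0.0606, 0.0965]
ee_rot: [[-0.0, -0.277, -0.961], [-0.002, -0.961, 0.277], [-1.0, 0.002, -0.0]]
wrist_force: [2.3, -7.2, -1.0]
gripper_width: 0.138
```

```bash
python3 cap.py 4 wrist side; python3 - <<'E'
import cv2
a=cv2.imread("pics/side4.png")[180:280,200:320]
b=cv2.imread("pics/wrist4.png")[180:300,100:260]
cv2.imwrite("pics/z5.png",cv2.hconcat([cv2.resize(a,(400,400),interpolation=2),cv2.resize(b,(400,400),interpolation=2)]))
E
```

```text
5.375 [0.5962 0.0607 0.0965] [[-0.0002, -0.2771, -0.9608], [-0.0017, -0.9608, 0.2771], [-1.0, 0.0017, -0.0002]] [ 1.63 -6.76 -1.37] 0.13746119299368345
```

View pics/z5.png

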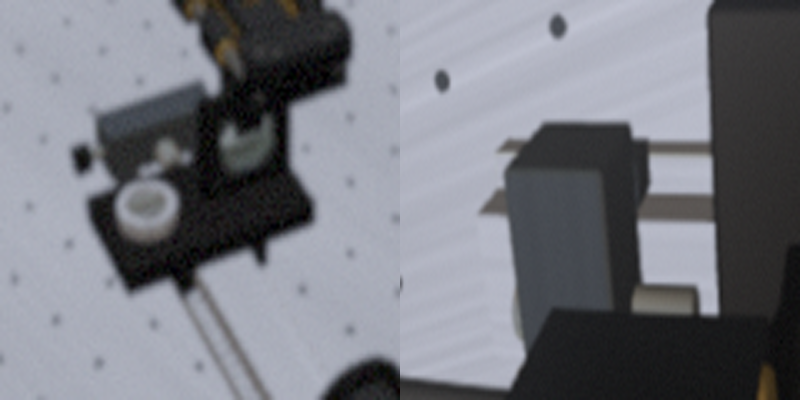

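>>> play_rows --plan '[[[0,-0.1,0,0,0,0],[0,-0.2,0,0,0,0],[0,-0.3,0,0,0,0]]]'

```text
time_s: 5.75
tcp_pos: [0.597, 0.0635, 0.0965]
ee_rot: [[-0.0, -0.277, -0.961], [-0.002, -0.961, 0.277], [-1.0, 0.002, -0.0]]
wrist_force: [2.4, -6.5, -1.6]
gripper_width: 0.139
```

>>> play_rows --plan '[[[0,-0.1,0,0,0,0]]]'

```text
time_s: 5.88
tcp_pos: [0.5972, 0.0644, 0.0965]
ee_rot: [[-0.0, -0.277, -0.961], [-0.002, -0.961, 0.277], [-1.0, 0.002, -0.0]]
wrist_force: [3.9, -7.8, -2.1]
gripper_width: 0.134
```

>>> play_rows --plan '[[[0,-0.1,0,0,0,0]]]'

```text
time_s: 6.0
tcp_pos: [0.5976, 0.0654, 0.0966]
ee_rot: [[-0.0, -0.277, -0.961], [-0.002, -0.961, 0.277], [-1.0, 0.002, -0.0]]
wrist_force: [1.6, -7.2, -0.8]
gripper_width: 0.136
```

```bash
python3 cap.py 5 wrist; python3 - <<'E'
import cv2
b=cv2.imread("pics/wrist5.png")[180:300,100:260]
cv2.imwrite("pics/z6.png",cv2.resize(b,None,fx=3.5,fy=3.5,interpolation=2))
E
```

```text
6.05 [0.5976 0.0655 0.0965] [[-0.0002, -0.2771, -0.9608], [-0.0018, -0.9608, 0.2771], [-1.0, 0.0017, -0.0003]] [ 2.46 -6.71 -1.  ] 0.13624325524398745
```

View pics/z6.png

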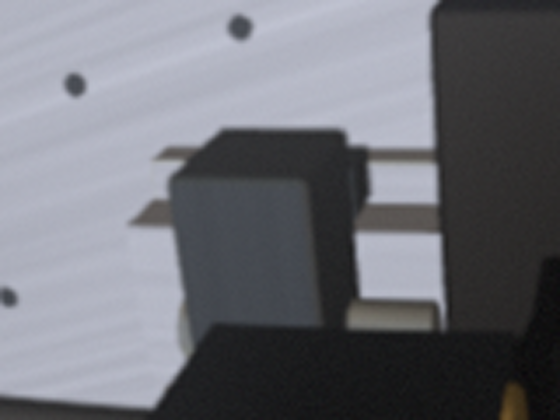

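>>> play_rows --plan '[[[0,-0.05,0,0,0,0],[0,-0.1,0,0,0,0]]]'

```text
time_s: 6.3
tcp_pos: [0.5978, 0.0663, 0.0965]
ee_rot: [[-0.0, -0.277, -0.961], [-0.002, -0.961, 0.277], [-1.0, 0.002, -0.0]]
wrist_force: [2.7, -7.6, -0.7]
gripper_width: 0.134
```

>>> play_rows --plan '[[[0,-0.05,0,0,0,0]]]'

```text
time_s: 6.42
tcp_pos: [0.598, 0.0668, 0.0965]
ee_rot: [[-0.0, -0.277, -0.961], [-0.002, -0.961, 0.277], [-1.0, 0.002, -0.0]]
wrist_force: [2.9, -7.1, -1.3]
gripper_width: 0.131
```

>>> play_rows --plan '[[[0,-0.05,0,0,0,0]]]'

```text
time_s: 6.55
tcp_pos: [0.5981, 0.0673, 0.0965]
ee_rot: [[-0.0, -0.277, -0.961], [-0.002, -0.961, 0.277], [-1.0, 0.002, -0.0]]
wrist_force: [2.0, -5.8, -1.4]
gripper_width: 0.132
```

>>> play_rows --plan '[[[0,-0.03,0,0,0,0]]]'

```text
time_s: 6.68
tcp_pos: [0.5982, 0.0676, 0.0965]
ee_rot: [[-0.0, -0.277, -0.961], [-0.002, -0.961, 0.277], [-1.0, 0.002, -0.0]]
wrist_force: [2.9, -6.7, -2.1]
gripper_width: 0.134
```

>>> play_rows --plan '[[[0,-0.04,0,0,0,0]]]'

```text
time_s: 6.8
tcp_pos: [0.5983, 0.068, 0.0965]
ee_rot: [[-0.0, -0.277, -0.961], [-0.002, -0.961, 0.277], [-1.0, 0.002, -0.0]]
wrist_force: [3.6, -7.9, -1.9]
gripper_width: 0.134
```

>>> play_rows --plan '[[[0,-0.04,0,0,0,0]]]'

```text
time_s: 6.92
tcp_pos: [0.5984, 0.0684, 0.0965]
ee_rot: [[-0.0, -0.277, -0.961], [-0.002, -0.961, 0.277], [-1.0, 0.002, -0.0]]
wrist_force: [2.7, -7.0, -1.5]
gripper_width: 0.134
```

>>> play_rows --plan '[[[0,-0.04,0,0,0,0]]]'

```text
time_s: 7.05
tcp_pos: [0.5985, 0.0686, 0.0965]
ee_rot: [[-0.0, -0.277, -0.961], [-0.002, -0.961, 0.277], [-1.0, 0.002, -0.0]]
wrist_force: [2.4, -8.7, -1.1]
gripper_width: 0.136
```

>>> play_rows --plan '[[[0,-0.04,0,0,0,0]]]'

```text
time_s: 7.18
tcp_pos: [0.5985, 0.0686, 0.0965]
ee_rot: [[-0.001, -0.277, -0.961], [-0.003, -0.961, 0.277], [-1.0, 0.003, 0.0]]
wrist_force: [2.7, -9.2, -1.8]
gripper_width: 0.138
```

>>> play_rows --plan '[[[0,-0.04,0,0,0,0]]]'

```text
time_s: 7.3
tcp_pos: [0.5985, 0.0687, 0.0965]
ee_rot: [[-0.001, -0.277, -0.961], [-0.003, -0.961, 0.277], [-1.0, 0.003, 0.0]]
wrist_force: [2.1, -10.3, -1.0]
gripper_width: 0.133
```

>>> play_rows --plan '[[[0,-0.06,0,0,0,0],[0,-0.06,0,0,0,0]]]'

```text
time_s: 7.55
tcp_pos: [0.5985, 0.0686, 0.0965]
ee_rot: [[-0.002, -0.277, -0.961], [-0.004, -0.961, 0.277], [-1.0, 0.004, 0.001]]
wrist_force: [3.0, -11.7, -1.4]
gripper_width: 0.138
```

```bash
python3 cap.py 6 wrist; python3 - <<'E'
import cv2
b=cv2.imread("pics/wrist6.png")[180:300,100:260]
cv2.imwrite("pics/z7.png",cv2.resize(b,None,fx=3.5,fy=3.5,interpolation=2))
E
```

```text
7.6 [0.5985 0.0687 0.0965] [[-0.0017, -0.2773, -0.9608], [-0.0038, -0.9608, 0.2773], [-1.0, 0.0041, 0.0006]] [  3.07 -10.93  -0.75] 0.14130955366969075
```

View pics/z7.png

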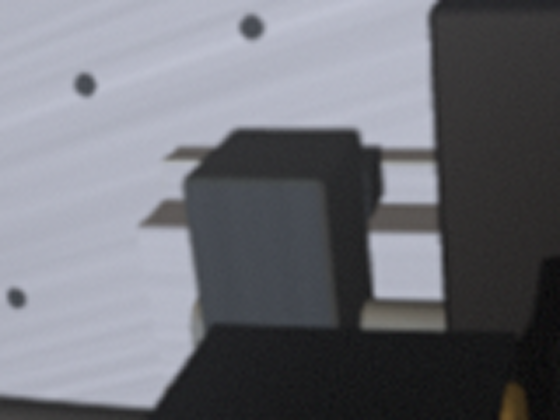

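>>> play_rows --plan '[[[0,0,0,0,0,0],[0,0,0,0,0,0],[0,0,0,0,0,0],[-1,0,0,0,0,0],[-5,0,0,0,0,0]]]' --hand 0.9

```text
time_s: 8.22
tcp_pos: [0.5972, 0.0717, 0.1452]
ee_rot: [[-0.006, -0.276, -0.961], [-0.002, -0.961, 0.276], [-1.0, 0.003, 0.005]]
wrist_force: [0.0, 0.8, 0.5]
gripper_width: 0.614
```

>>> play_rows --plan '[[[-6,4,1,0,0,0],[-9,8,2.5,0,0,0],[-9,10,5,0,0,0],[-9,10,5,0,0,0],[-9,10,5,0,0,0]]]'

```text
time_s: 8.85
tcp_pos: [0.5235, -0.0102, 0.2371]
ee_rot: [[0.001, -0.276, -0.961], [0.0, -0.961, 0.276], [-1.0, -0.001, -0.001]]
wrist_force: [-0.4, -0.2, 1.0]
gripper_width: 0.902
```

```bash
python3 cap.py 7 wrist
```

```text
8.9 [ 0.5237 -0.01    0.2367] [[0.0005, -0.2759, -0.9612], [0.0, -0.9612, 0.2759], [-1.0, -0.0002, -0.0005]] [-0.17  0.48 -0.12] 0.9013971686672804
```

View pics/wrist7.png

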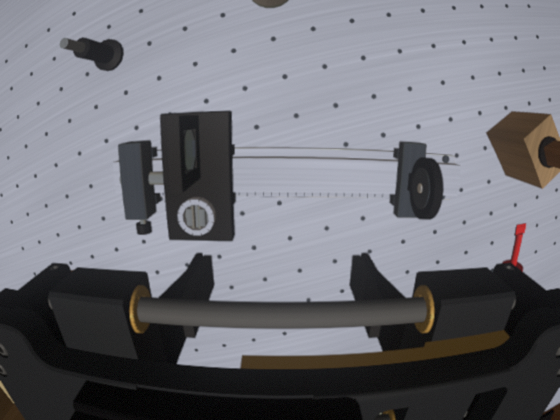

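>>> play_rows --plan '[[[-0.5,6,-0.3,0,0,0],[-1,12,-0.6,0,0,0],[-1.5,18,-0.9,0,0,0],[-2,23,-1.2,0,0,0],[-2,25,-1.8,0,0,0]]]' --hand 0.65

```text
time_s: 9.52
tcp_pos: [0.4715, -0.2579, 0.2564]
ee_rot: [[-0.0, -0.279, -0.96], [-0.0, -0.96, 0.279], [-1.0, 0.0, 0.0]]
wrist_force: [0.8, 0.8, 0.1]
gripper_width: 0.654
```

>>> play_rows --plan '[[[0,0,0,0,0,0],[0,0,0,0,0,0]]]'

```text
time_s: 9.78
tcp_pos: [0.4717, -0.2551, 0.2559]
ee_rot: [[-0.001, -0.276, -0.961], [0.0, -0.961, 0.276], [-1.0, -0.0, 0.001]]
wrist_force: [-0.4, -0.5, 0.2]
gripper_width: 0.646
```

```bash
python3 cap.py 8 wrist
```

```text
9.825 [ 0.4718 -0.2549  0.2562] [[-0.0007, -0.2754, -0.9613], [0.0003, -0.9613, 0.2754], [-1.0, -0.0001, 0.0008]] [ 0.28 -0.31  0.41] 0.6481699491314743
```

>>> play_rows --plan '[[[0,4,0,0,0,0],[0,8,0,0,0,0],[0,8,0,0,0,0],[0,8,0,0,0,0]]]'

```text
time_s: 10.32
tcp_pos: [0.4495, -0.3317, 0.2564]
ee_rot: [[-0.0, -0.276, -0.961], [0.0, -0.961, 0.276], [-1.0, -0.0, 0.0]]
wrist_force: [0.7, 0.2, -0.6]
gripper_width: 0.647
```

```bash
python3 cap.py 9 wrist; python3 -c "
from h import *;print(r.sense()['joints'])"
```

```text
10.375 [ 0.4496 -0.3315  0.2566] [[0.0, -0.2752, -0.9614], [0.0002, -0.9614, 0.2752], [-1.0, -0.0002, 0.0]] [-0.41  0.16  0.34] 0.64942842476663
[-1.97870471e+01  1.42660826e+01 -5.84274529e+00 -9.63038122e-03
 -6.98925479e+01  9.38183437e+01]
```

View pics/wrist8.png

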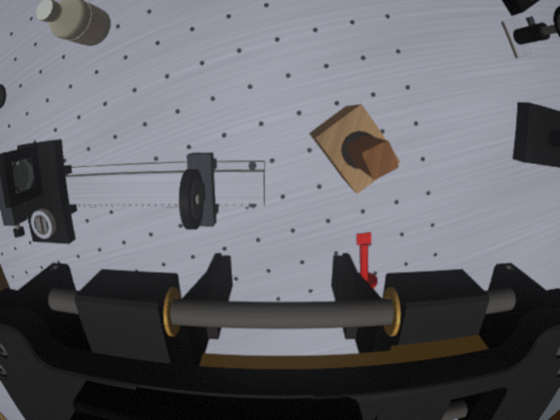

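View pics/wrist9.png

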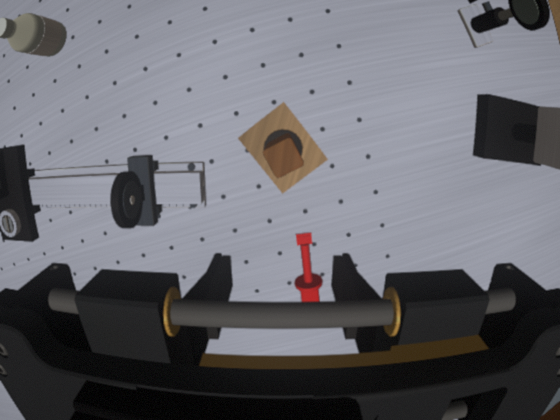

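```bash
python3 - <<'E'
import cv2
a=cv2.imread("pics/wrist8.png")[90:200,300:410];b=cv2.imread("pics/wrist9.png")[90:200,230:340]
cv2.imwrite("pics/z8.png",cv2.hconcat([cv2.resize(a,(400,400),interpolation=2),cv2.resize(b,(400,400),interpolation=2)]))
E
```

```text
(no output)
```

View pics/z8.png

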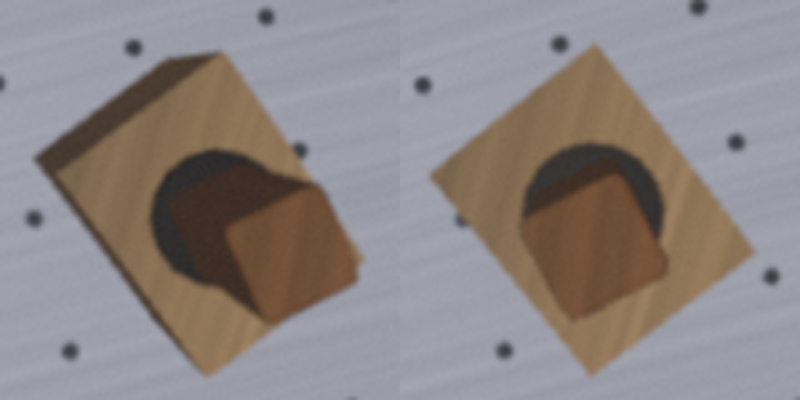

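```bash
python3 - <<'E'
from h import *
import pickle
C8=pickle.load(open("wrist8.pkl","rb"));C9=pickle.load(open("wrist9.pkl","rb"))
k=110/400
A=lambda p:(300+p[0]*k,90+p[1]*k); B=lambda p:(230+(p[0]-400)*k,90+p[1]*k)
a=[(226,229),(318,186),(357,281),(268,326)]; b=[(521,221),(616,174),(667,270),(575,321)]
T=[tri(ray("wrist",*A(p),C8),ray("wrist",*B(q),C9)) for p,q in zip(a,b)]
for t in T: print(t.round(4))
c=np.mean(T,0); print("ctr",c)
Q=[plane("wrist",*B(q),.163,C9) for q in b]; print("plane9",np.mean(Q,0)); 
for i in range(4):
    e=Q[(i+1)%4]-Q[i]; print(np.linalg.norm(e).round(4),np.degrees(np.arctan2(e[1],e[0])).round(1))
Q=[plane("wrist",*A(q),.163,C8) for q in a]; print("plane8",np.mean(Q,0)); 
for i in range(4):
    e=Q[(i+1)%4]-Q[i]; print(np.linalg.norm(e).round(4),np.degrees(np.arctan2(e[1],e[0])).round(1))
# stand top corners z .085
sb=[(431,176),(596,44),(755,253),(592,377)]
Q=[plane("wrist",*B(q),.085,C9) for q in sb]; print("stand",np.mean(Q,0),[q.round(4) for q in Q])
# red: foot & top
print("red foot",plane("wrist",304,238,0.0,C9))
Ct=pickle.load(open("top0.pkl","rb")); print("red top centre",plane("top",426,279,.152,Ct))
E
```

```text
[ 0.5068 -0.3325  0.1617]
[ 0.5112 -0.3552  0.1633]
[ 0.4875 -0.3603  0.1621]
[ 0.4818 -0.3375  0.1598]
ctr [ 0.49682921 -0.3463709   0.16171888]
plane9 [ 0.49721097 -0.34649453  0.163     ]
0.023 -79.5
0.0239 -167.8
0.0232 103.6
0.0252 11.7
plane8 [ 0.49698365 -0.34602199  0.163     ]
0.0236 -79.5
0.024 -168.9
0.0236 101.8
0.0245 10.9
stand [ 0.49648272 -0.34659516  0.085     ] [array([ 0.5198, -0.3053,  0.085 ]), array([ 0.5425, -0.3603,  0.085 ]), array([ 0.4731, -0.3879,  0.085 ]), array([ 0.4505, -0.3329,  0.085 ])]
red foot [ 3.61235986e-01 -3.38440141e-01 -5.55111512e-17]
red top centre [ 0.40119099 -0.34436721  0.152     ]
```

>>> play_rows --plan '[[[0,0.1,-2.5,-1,0,0],[0,0.1,-4.97,-2,0,0],[0,0.13,-4.97,-2.75,0,0],[2.5,0.13,-4.97,-2.75,0,0],[6,0.13,-4.97,-2.75,0,0]]]'

```text
time_s: 11.0
tcp_pos: [0.498, -0.3465, 0.1971]
ee_rot: [[0.003, 0.201, -0.98], [-0.001, -0.98, -0.201], [-1.0, 0.002, -0.003]]
wrist_force: [0.2, 0.6, -0.7]
gripper_width: 0.647
```

>>> play_rows --plan '[[[0,0,0,0,0,0],[0,0,0,0,0,0]]]'

```text
time_s: 11.25
tcp_pos: [0.4976, -0.3474, 0.1981]
ee_rot: [[0.002, 0.2, -0.98], [-0.002, -0.98, -0.2], [-1.0, 0.002, -0.001]]
wrist_force: [0.1, -1.0, 0.1]
gripper_width: 0.647
```

```bash
python3 cap.py 10 wrist
```

```text
11.3 [ 0.4978 -0.3476  0.1985] [[0.0029, 0.1995, -0.9799], [-0.0018, -0.9799, -0.1995], [-1.0, 0.0023, -0.0025]] [-0.78  0.27  0.4 ] 0.6530395345442374
```

View pics/wrist10.png

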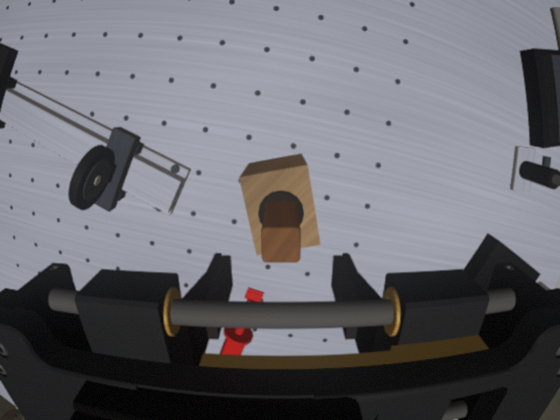

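>>> play_rows --plan '[[[2.5,0.05,0,0,0,0],[5,0.05,0,0,0,0],[7.5,0.05,0,0,0,0],[8.4,0.05,0,0,0,0],[8.4,0.05,0,0,0,0]]]'

```text
time_s: 11.92
tcp_pos: [0.4972, -0.3483, 0.1133]
ee_rot: [[0.001, 0.199, -0.98], [-0.001, -0.98, -0.199], [-1.0, 0.001, -0.001]]
wrist_force: [0.4, 0.3, -0.0]
gripper_width: 0.653
```

>>> play_rows --plan '[[[0,0,0,0,0,0],[0,0,0,0,0,0],[0,0,0,0,0,0],[0,0,0,0,0,0],[0,0,0,0,0,0]]]' --hand 0.1

```text
time_s: 12.55
tcp_pos: [0.4967, -0.3481, 0.1128]
ee_rot: [[0.0, 0.199, -0.98], [-0.0, -0.98, -0.199], [-1.0, 0.0, -0.0]]
wrist_force: [-0.4, 2.1, 1.7]
gripper_width: 0.295
```

>>> play_rows --plan '[[[0,0,0,0,0,0],[0,0,0,0,0,0]]]'

```text
time_s: 12.8
tcp_pos: [0.4967, -0.3481, 0.1128]
ee_rot: [[0.0, 0.198, -0.98], [-0.0, -0.98, -0.198], [-1.0, 0.0, -0.0]]
wrist_force: [0.5, 0.3, 2.9]
gripper_width: 0.297
```

>>> play_rows --plan '[[[-2,0,0,0,0,0],[-5,0,0,0,0,0],[-8,0,0,0,0,0],[-11,0,0,0,0,0],[-13,0,0,0,0,0]]]'

```text
time_s: 13.42
tcp_pos: [0.4968, -0.3482, 0.2435]
ee_rot: [[0.001, 0.198, -0.98], [-0.0, -0.98, -0.198], [-1.0, 0.0, -0.001]]
wrist_force: [0.7, -0.4, -2.2]
gripper_width: 0.3
```

>>> play_rows --plan '[[[0,0,0,0,0,0],[0,0,0,0,0,0]]]'

```text
time_s: 13.68
tcp_pos: [0.496, -0.3476, 0.2408]
ee_rot: [[-0.002, 0.198, -0.98], [0.002, -0.98, -0.198], [-1.0, -0.002, 0.002]]
wrist_force: [0.3, -0.2, -1.8]
gripper_width: 0.295
```

```bash
python3 cap.py 11 wrist side; python3 - <<'E'
import cv2
a=cv2.imread("pics/side11.png")[220:380,320:480]; b=cv2.imread("pics/wrist11.png")[120:320,180:380]
cv2.imwrite("pics/z9.png",cv2.hconcat([cv2.resize(a,(400,400),interpolation=2),cv2.resize(b,(400,400),interpolation=2)]))
E
```

```text
13.775 [ 0.496  -0.3477  0.2407] [[-0.0028, 0.1982, -0.9802], [0.0015, -0.9802, -0.1982], [-1.0, -0.002, 0.0025]] [ 0.41  0.35 -1.96] 0.29494251090827023
```

View pics/z9.png

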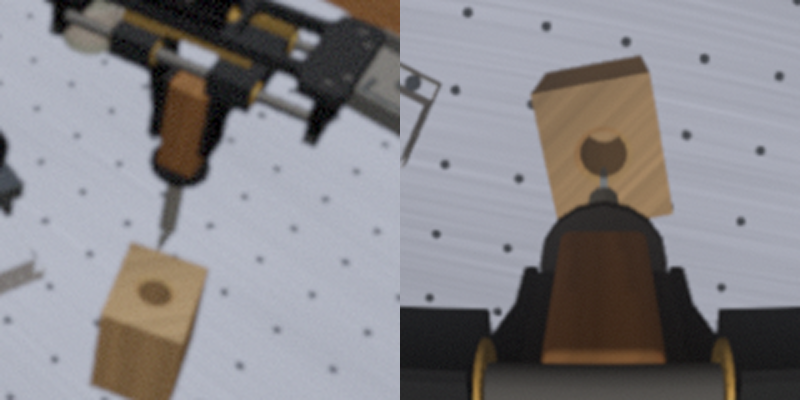

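```bash
python3 - <<'E'
import cv2
a=cv2.imread("pics/wrist7.png")[185:245,165:235]
cv2.imwrite("pics/z10.png",cv2.resize(a,None,fx=9,fy=9,interpolation=2))
E
```

```text
(no output)
```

View pics/z10.png

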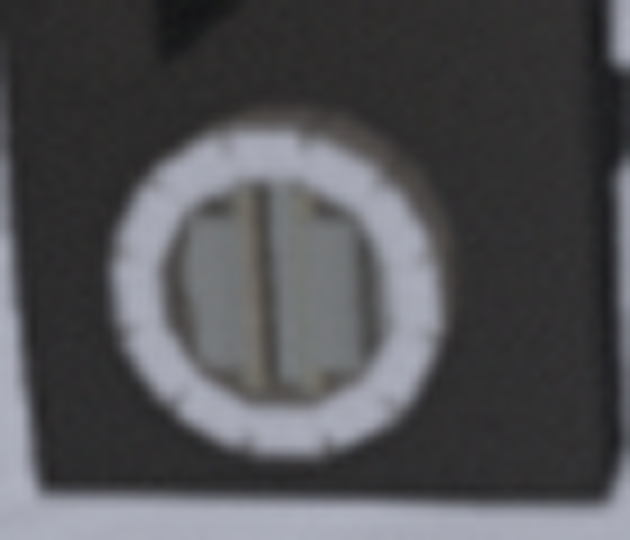

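```bash
python3 - <<'E'
from h import *
import pickle
C=pickle.load(open("wrist7.pkl","rb")); d=np.load("wrist7.npy")
S=lambda x,y:(165+x/9,185+y/9)
c=plane("wrist",*S(277,293),.061,C); print("ring ctr",c)
a=plane("wrist",*S(274,195),.0605,C);b=plane("wrist",*S(284,385),.0605,C)
e=a-b; print("slot",(a+b)/2,np.degrees(np.arctan2(e[1],e[0])),np.linalg.norm(e))
# via pinch displacement
u=np.array([np.cos(np.radians(73.46)),np.sin(np.radians(73.46))])
for o in ([.5009,.0092],):
    print("disp", np.array(o)+u*np.dot(np.array([.5985-.5745,.0687+.0127]),u))
# saddle edges px in zoomed: left edge (8,60)->(40,488) ; bottom right (608,500), right top(590,0)
p=[plane("wrist",*S(*q),.05,C) for q in [(40,490),(608,500)]]
e=p[0]-p[1]; print(p,np.linalg.norm(e),np.degrees(np.arctan2(e[1],e[0])), (p[0]+p[1])/2)
E
```

```text
ring ctr [0.52471009 0.09043264 0.061     ]
slot [0.52477643 0.09029493 0.0605    ] -17.749411182398642 0.02501188306188769
disp [0.52505954 0.09055262]
[array([0.50528361, 0.13685375, 0.05      ]), array([0.48327336, 0.06167738, 0.05      ])] 0.07833223266517228 73.68094725574443 [0.49427848 0.09926556 0.05      ]
```

>>> play_rows --plan '[[[0,-4,-1.1,0,0,0],[0,-9.5,-2.6,0,0,0],[0,-15,-4.1,0,0,0],[0,-20.5,-5.6,0,0,0],[0,-26,-7.1,0,0,0]]]'

```text
time_s: 14.4
tcp_pos: [0.5142, -0.0774, 0.2417]
ee_rot: [[-0.001, 0.198, -0.98], [-0.0, -0.98, -0.198], [-1.0, -0.0, 0.001]]
wrist_force: [0.8, 0.0, -1.8]
gripper_width: 0.293
```

>>> play_rows --plan '[[[0,-5.5,-1.5,0.8,0,0],[0,-11,-3,1.6,0,0],[0,-15,-4.1,2.4,0,0],[0,-16.4,-4.4,2.91,0,0],[0,-16.4,-4.4,2.91,0,0]]]'

```text
time_s: 15.02
tcp_pos: [0.5248, 0.0912, 0.2415]
ee_rot: [[-0.002, -0.3, -0.954], [-0.001, -0.954, 0.3], [-1.0, 0.001, 0.001]]
wrist_force: [-0.6, -0.0, -1.1]
gripper_width: 0.298
```

>>> play_rows --plan '[[[2,0,0,0,0,0],[4,0,0,0,0,0],[4,0,0,0,0,0],[4,0,0,0,0,0]]]'

```text
time_s: 15.52
tcp_pos: [0.5258, 0.0898, 0.2032]
ee_rot: [[0.001, -0.303, -0.953], [-0.0, -0.953, 0.303], [-1.0, -0.0, -0.001]]
wrist_force: [-0.0, 0.0, -1.4]
gripper_width: 0.295
```

```bash
python3 cap.py 12 wrist side; python3 - <<'E'
import cv2
a=cv2.imread("pics/side12.png")[160:280,200:320]; b=cv2.imread("pics/wrist12.png")[140:300,200:360]
cv2.imwrite("pics/z11.png",cv2.hconcat([cv2.resize(a,(400,400),interpolation=2),cv2.resize(b,(400,400),interpolation=2)]))
E
```

```text
15.625 [0.5259 0.0902 0.2036] [[0.0018, -0.3033, -0.9529], [0.0006, -0.9529, 0.3033], [-1.0, -0.0011, -0.0016]] [-1.1   0.17 -1.77] 0.30050253512800984
```

View pics/z11.png

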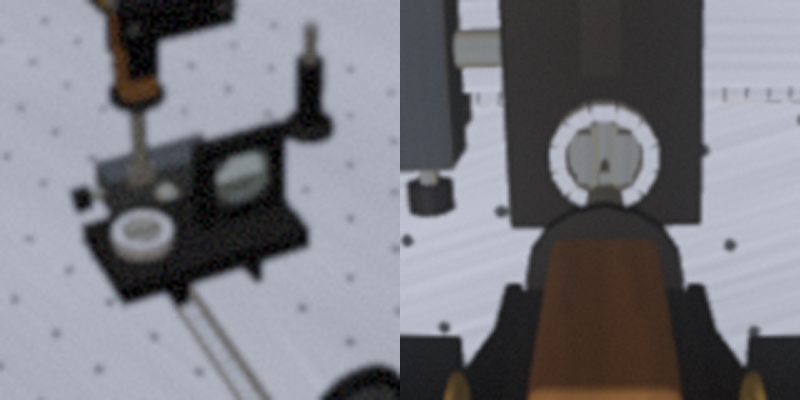

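```bash
python3 - <<'E'
from h import *
import pickle
C=pickle.load(open("wrist12.pkl","rb"))
s=np.array([.5259,.0902,.2036]); 
for nm,p in [("tip",[.5259,.0902,.2036-.1018]),("screw",[.5249,.0904,.0605]),("slotbottom",[.5249,.0904,.0525])]: print(nm,np.round(proj("wrist",p,C),1))
a=cv2.imread("pics/wrist12.png")[170:230,245:315]
cv2.imwrite("pics/z12.png",cv2.resize(a,None,fx=9,fy=9,interpolation=2))
E
```

```text
tip [281.6 215. ]
screw [281.7 203.2]
slotbottom [281.7 201.1]
```

View pics/z12.png

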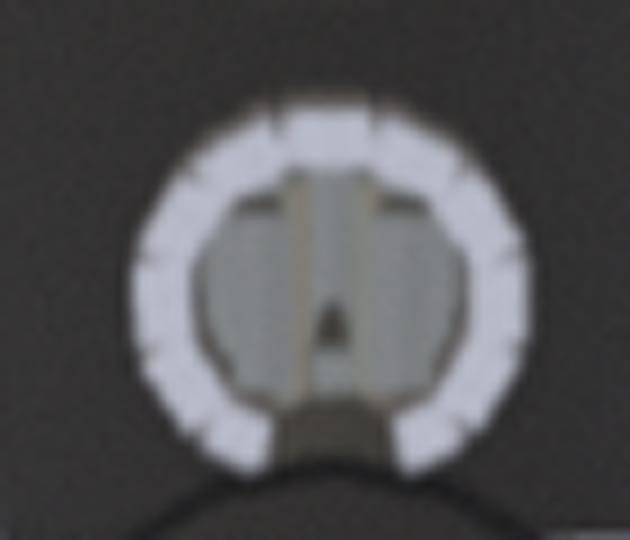

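>>> play_rows --plan '[[[1.2,0,0.1,0,0,0],[2.4,0,0.1,0,0,0],[3.4,0,0.1,0,0,0],[3.8,0,0.1,0,0,0],[3.8,0,0.1,0,0,0]]]'

```text
time_s: 16.25
tcp_pos: [0.5242, 0.0906, 0.1641]
ee_rot: [[-0.001, -0.303, -0.953], [-0.0, -0.953, 0.303], [-1.0, 0.001, 0.001]]
wrist_force: [-0.4, 0.1, -1.1]
gripper_width: 0.298
```

```bash
python3 cap.py 13 wrist side; python3 - <<'E'
import cv2
a=cv2.imread("pics/side13.png")[190:250,210:270]; b=cv2.imread("pics/wrist13.png")[170:240,245:315]
cv2.imwrite("pics/z13.png",cv2.hconcat([cv2.resize(a,(400,400),interpolation=2),cv2.resize(b,(400,400),interpolation=2)]))
E
```

```text
16.35 [0.5246 0.0907 0.1648] [[0.0006, -0.3032, -0.9529], [0.0001, -0.9529, 0.3032], [-1.0, -0.0003, -0.0006]] [ 0.03  0.42 -1.24] 0.2975648914108155
```

View pics/z13.png

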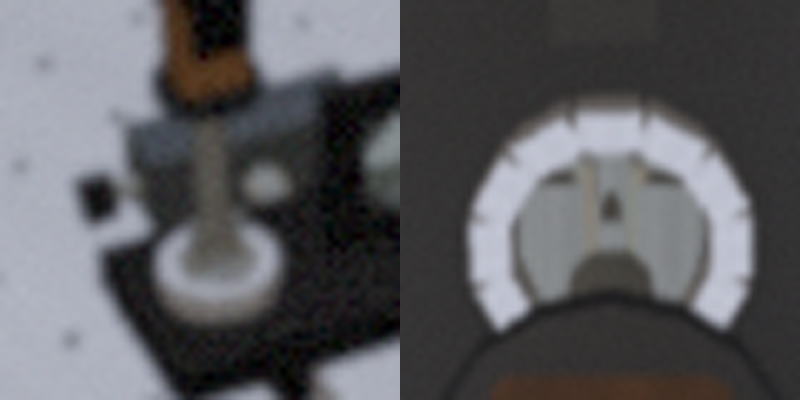

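>>> play_rows --plan '[[[0.15,0,0,0,0,0],[0.3,0,0,0,0,0],[0.4,0,0,0,0,0]]]'

```text
time_s: 16.73
tcp_pos: [0.5243, 0.0906, 0.1605]
ee_rot: [[0.0, -0.303, -0.953], [0.0, -0.953, 0.303], [-1.0, -0.0, -0.0]]
wrist_force: [0.8, -0.5, -1.2]
gripper_width: 0.294
```

>>> play_rows --plan '[[[0.1,0,0,0,0,0],[0.2,0,0,0,0,0],[0.2,0,0,0,0,0]]]'

```text
time_s: 17.1
tcp_pos: [0.5243, 0.0906, 0.1585]
ee_rot: [[-0.0, -0.303, -0.953], [-0.0, -0.953, 0.303], [-1.0, 0.0, 0.0]]
wrist_force: [0.5, -0.3, -0.8]
gripper_width: 0.299
```

>>> play_rows --plan '[[[0.1,0,0,0,0,0],[0.2,0,0,0,0,0],[0.2,0,0,0,0,0]]]'

```text
time_s: 17.48
tcp_pos: [0.5243, 0.0906, 0.1564]
ee_rot: [[-0.0, -0.303, -0.953], [-0.0, -0.953, 0.303], [-1.0, 0.0, 0.0]]
wrist_force: [-0.2, -0.2, -1.5]
gripper_width: 0.297
```

>>> play_rows --plan '[[[0.1,0,0,0.3,0,0],[0.1,0,0,0.8,0,0],[0.1,0,0,1.3,0,0],[0.1,0,0,1.8,0,0],[0.1,0,0,2,0,0]]]'

```text
time_s: 18.1
tcp_pos: [0.5244, 0.0909, 0.1555]
ee_rot: [[0.0, -0.612, -0.791], [0.0, -0.791, 0.612], [-1.0, -0.001, 0.0]]
wrist_force: [0.5, 1.4, -2.1]
gripper_width: 0.293
```

```bash
python3 cap.py 14 wrist side; python3 - <<'E'
import cv2
from h import *
print(r.sense()["moment"])
a=cv2.imread("pics/side14.png")[180:280,190:290]; b=cv2.imread("pics/wrist14.png")[150:250,220:320]
cv2.imwrite("pics/z14.png",cv2.hconcat([cv2.resize(a,(400,400),interpolation=2),cv2.resize(b,(400,400),interpolation=2)]))
E
```

```text
18.2 [0.5244 0.0909 0.1555] [[0.0004, -0.6105, -0.792], [0.0005, -0.792, 0.6105], [-1.0, -0.0006, 0.0]] [ 0.34  1.31 -2.27] 0.29629067728488073
[ 0.40849988 -0.12604798  0.06960261]
```

View pics/z14.png

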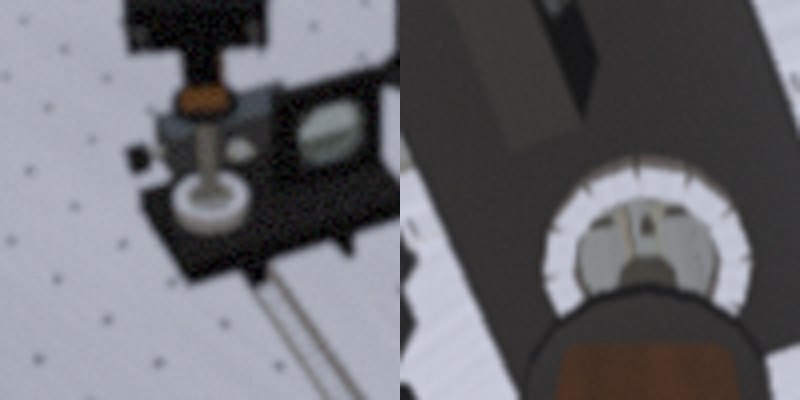

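>>> play_rows --plan '[[[0,0,0,0.5,0,0],[0,0,0,1.0,0,0],[0,0,0,1.5,0,0],[0,0,0,2.0,0,0],[0,0,0,2.5,0,0]]]'

```text
time_s: 18.82
tcp_pos: [0.5248, 0.0912, 0.1556]
ee_rot: [[0.001, -0.889, -0.458], [0.001, -0.458, 0.889], [-1.0, -0.002, 0.0]]
wrist_force: [1.8, 0.8, -2.2]
gripper_width: 0.298
```

>>> play_rows --plan '[[[0,0,0,0.5,0,0],[0,0,0,1.0,0,0],[0,0,0,1.5,0,0],[0,0,0,2.0,0,0],[0,0,0,2.5,0,0]]]'

```text
time_s: 19.45
tcp_pos: [0.5253, 0.0914, 0.1556]
ee_rot: [[0.003, -0.999, -0.039], [0.002, -0.039, 0.999], [-1.0, -0.003, 0.002]]
wrist_force: [1.8, 1.7, -3.4]
gripper_width: 0.294
```

```bash
python3 cap.py 15 wrist side; python3 - <<'E'
import cv2
from h import *
print(r.sense()["moment"],r.sense()["joints"])
a=cv2.imread("pics/side15.png")[180:280,190:290]; b=cv2.imread("pics/wrist15.png")[150:250,220:320]
cv2.imwrite("pics/z15.png",cv2.hconcat([cv2.resize(a,(400,400),interpolation=2),cv2.resize(b,(400,400),interpolation=2)]))
E
```

```text
19.55 [0.5253 0.0913 0.1556] [[0.0025, -0.9991, -0.0419], [0.0014, -0.0419, 0.9991], [-1.0, -0.0025, 0.0013]] [ 2.65  2.55 -2.18] 0.2928692518251317
[ 0.74579748 -0.95111568  0.07609542] [ 2.72950246e+01  1.65541868e+01 -1.81247696e+01 -1.00391278e-02
 -5.51574425e+01 -2.48878884e+01]
```

View pics/z15.png

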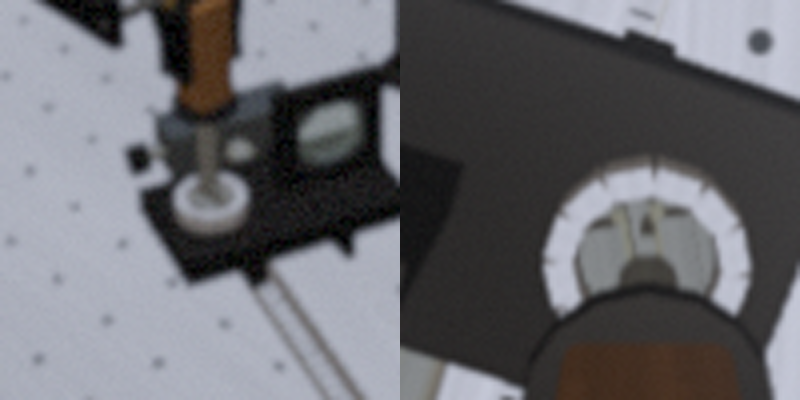

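>>> play_rows --plan '[[[0,-0.08,0.08,0,0,0],[0,-0.08,0.08,0.3,0,0],[0,-0.08,0.08,0.6,0,0],[0,-0.08,0.08,0.9,0,0],[0,-0.08,0.08,1.2,0,0]]]'

```text
time_s: 20.18
tcp_pos: [0.5257, 0.0915, 0.1556]
ee_rot: [[0.001, -0.986, 0.168], [0.0, 0.168, 0.986], [-1.0, -0.001, 0.0]]
wrist_force: [2.6, 0.2, -4.4]
gripper_width: 0.298
```

```bash
cat > st.py <<'E'
from h import *
s=r.sense(); R=s["ee_rot"]; print(s["time_s"],s["tcp_pos"].round(4),"yaw_z-180",np.degrees(np.arctan2(R[1,2],R[0,2]))-180,"F",s["wrist_force"].round(2),"M",s["moment"].round(3))
E
python3 st.py
```

```text
20.175 [0.5257 0.0915 0.1556] yaw_z-180 -99.6596975532293 F [ 2.63  0.23 -4.43] M [ 0.261 -1.127  0.063]
```

>>> play_rows --plan '[[[0,0,0,0.2,0,0],[0,0,0,0.4,0,0]]]'

```text
time_s: 20.42
tcp_pos: [0.5258, 0.0915, 0.1557]
ee_rot: [[0.002, -0.972, 0.237], [0.0, 0.237, 0.972], [-1.0, -0.001, 0.001]]
wrist_force: [3.9, -0.0, -5.0]
gripper_width: 0.295
```

```bash
python3 st.py
```

```text
20.425 [0.5258 0.0915 0.1557] yaw_z-180 -103.71010339238805 F [ 3.93 -0.04 -5.04] M [ 0.159 -1.639  0.125]
```

>>> play_rows --plan '[[[0,-0.1,0,0.1,0,0],[0,-0.1,0,0.3,0,0]]]'

```text
time_s: 20.68
tcp_pos: [0.526, 0.0914, 0.1556]
ee_rot: [[-0.0, -0.958, 0.288], [0.0, 0.288, 0.958], [-1.0, 0.0, 0.0]]
wrist_force: [2.6, 1.8, -3.2]
gripper_width: 0.296
```

```bash
python3 st.py
```

```text
20.675 [0.526  0.0914 0.1556] yaw_z-180 -106.76270685889573 F [ 2.64  1.78 -3.24] M [ 0.628 -1.059  0.068]
```

>>> play_rows --plan '[[[0,0,0,0.2,0,0],[0,0,0,0.3,0,0]]]'

```text
time_s: 20.92
tcp_pos: [0.5261, 0.0913, 0.1556]
ee_rot: [[0.0, -0.941, 0.338], [0.0, 0.338, 0.941], [-1.0, -0.0, 0.0]]
wrist_force: [2.6, 0.8, -3.8]
gripper_width: 0.297
```

```bash
python3 st.py; python3 cap.py 16 wrist; python3 - <<'E'
import cv2
b=cv2.imread("pics/wrist16.png")[170:230,245:315]
cv2.imwrite("pics/z16.png",cv2.resize(b,None,fx=9,fy=9,interpolation=2))
E
```

```text
20.925 [0.5261 0.0913 0.1556] yaw_z-180 -109.73146382563574 F [ 2.63  0.75 -3.8 ] M [ 0.795 -1.113  0.109]
20.975 [0.5261 0.0913 0.1556] [[0.0002, -0.9412, 0.3378], [0.0002, 0.3378, 0.9412], [-1.0, -0.0001, 0.0003]] [ 2.59  1.82 -2.41] 0.29330845811246165
```

View pics/z16.png

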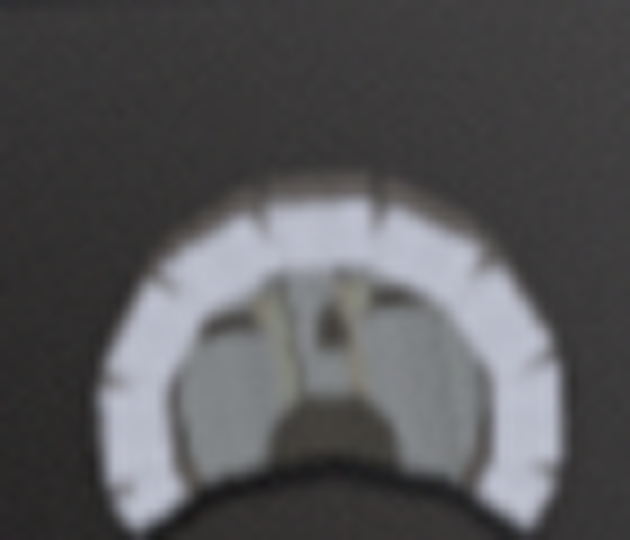

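>>> play_rows --plan '[[[0,0,0,0.2,0,0],[0,0,0,0.3,0,0]]]'

```text
time_s: 21.22
tcp_pos: [0.5262, 0.0913, 0.1556]
ee_rot: [[0.0, -0.922, 0.386], [0.0, 0.386, 0.922], [-1.0, -0.0, 0.0]]
wrist_force: [2.6, 1.8, -3.7]
gripper_width: 0.296
```

```bash
python3 st.py
```

```text
21.225 [0.5262 0.0913 0.1556] yaw_z-180 -112.7271673562485 F [ 2.59  1.85 -3.66] M [ 0.793 -1.201  0.117]
```

>>> play_rows --plan '[[[0,0,0,0.2,0,0],[0,0,0,0.3,0,0]]]'

```text
time_s: 21.48
tcp_pos: [0.5262, 0.0913, 0.1557]
ee_rot: [[0.0, -0.901, 0.434], [-0.0, 0.434, 0.901], [-1.0, -0.0, 0.0]]
wrist_force: [2.8, 2.3, -2.2]
gripper_width: 0.298
```

```bash
python3 st.py; python3 cap.py 17 wrist; python3 - <<'E'
import cv2
b=cv2.imread("pics/wrist17.png")[170:230,245:315]
cv2.imwrite("pics/z17.png",cv2.resize(b,None,fx=9,fy=9,interpolation=2))
E
```

```text
21.475 [0.5262 0.0913 0.1557] yaw_z-180 -115.70891685407047 F [ 2.77  2.31 -2.24] M [ 0.792 -1.161  0.214]
21.525 [0.5262 0.0913 0.1558] [[0.0003, -0.9008, 0.4342], [-0.0001, 0.4342, 0.9008], [-1.0, -0.0003, 0.0001]] [ 2.52  1.67 -1.84] 0.2941227275645668
```

View pics/z17.png

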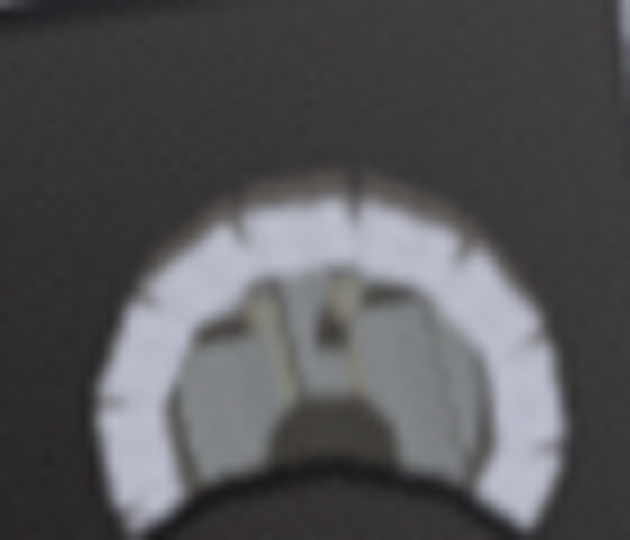

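>>> play_rows --plan '[[[0,0,0,0.2,0,0],[0,0,0,0.3,0,0]]]'

```text
time_s: 21.78
tcp_pos: [0.5263, 0.0912, 0.1559]
ee_rot: [[0.001, -0.877, 0.48], [-0.0, 0.48, 0.877], [-1.0, -0.001, 0.0]]
wrist_force: [1.4, 1.1, -1.9]
gripper_width: 0.298
```

```bash
python3 st.py
```

```text
21.775 [0.5263 0.0912 0.1559] yaw_z-180 -118.68787040984091 F [ 1.45  1.14 -1.91] M [ 0.814 -1.077  0.436]
```

>>> play_rows --plan '[[[0,0,0,0.2,0,0],[0,0,0,0.3,0,0]]]'

```text
time_s: 22.02
tcp_pos: [0.5263, 0.0912, 0.1559]
ee_rot: [[0.001, -0.851, 0.525], [-0.0, 0.525, 0.851], [-1.0, -0.001, 0.0]]
wrist_force: [2.3, 1.5, -0.7]
gripper_width: 0.295
```

```bash
python3 st.py; python3 cap.py 18 wrist; python3 - <<'E'
import cv2
b=cv2.imread("pics/wrist18.png")[170:230,245:315]
cv2.imwrite("pics/z18.png",cv2.resize(b,None,fx=9,fy=9,interpolation=2))
E
```

```text
22.025 [0.5263 0.0912 0.1559] yaw_z-180 -121.66195154582941 F [ 2.29  1.49 -0.69] M [ 0.677 -1.065  0.809]
22.075 [0.5263 0.0912 0.1558] [[0.0006, -0.851, 0.5252], [-0.0002, 0.5252, 0.851], [-1.0, -0.0006, 0.0001]] [ 2.71  1.15 -1.33] 0.2972018709957192
```

View pics/z18.png

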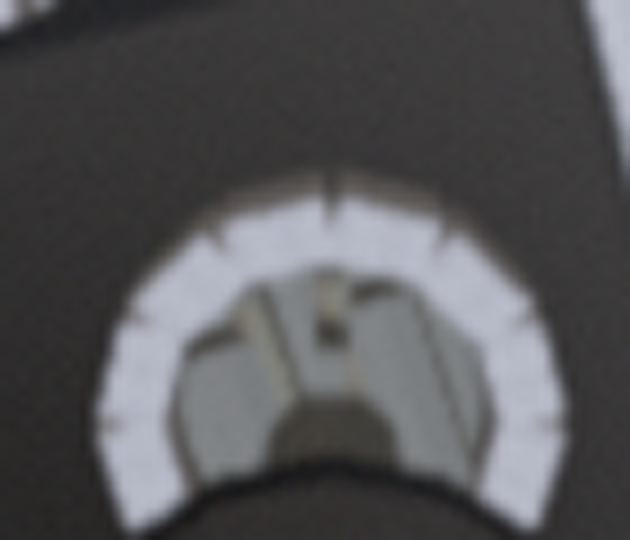

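>>> play_rows --plan '[[[0,0,0,-0.5,0,0],[0,0,0,-1.0,0,0],[0,0,0,-1.4,0,0],[0,0,0,-1.6,0,0],[0,0,0,-1.6,0,0]]]'

```text
time_s: 22.7
tcp_pos: [0.5255, 0.0907, 0.1554]
ee_rot: [[-0.002, -0.962, 0.271], [-0.001, 0.271, 0.962], [-1.0, 0.001, -0.001]]
wrist_force: [2.3, -0.7, -0.9]
gripper_width: 0.3
```

```bash
python3 st.py; python3 cap.py 19 wrist; python3 - <<'E'
import cv2
b=cv2.imread("pics/wrist19.png")[170:230,245:315]
cv2.imwrite("pics/z19.png",cv2.resize(b,None,fx=9,fy=9,interpolation=2))
E
```

```text
22.7 [0.5255 0.0907 0.1554] yaw_z-180 -105.75177943296143 F [ 2.31 -0.75 -0.94] M [-0.145 -0.694  0.002]
22.75 [0.5255 0.0907 0.1553] [[-0.0016, -0.9625, 0.2714], [-0.0009, 0.2714, 0.9625], [-1.0, 0.0012, -0.0013]] [ 1.82 -0.32 -0.76] 0.2979106762142016
```

View pics/z19.png

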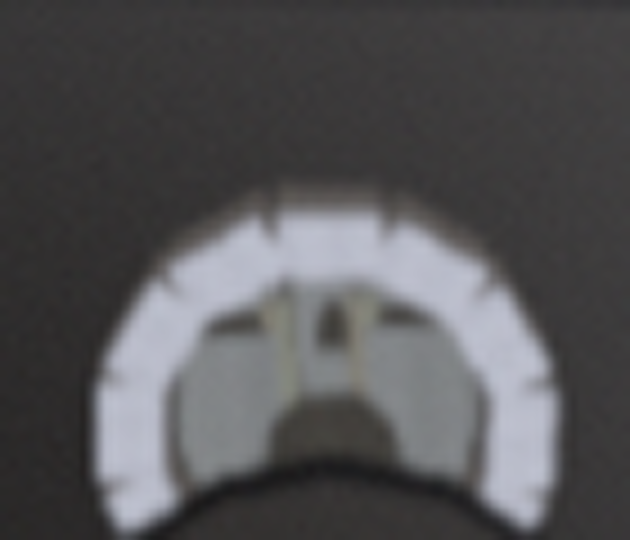

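>>> play_rows --plan '[[[-0.3,0,0,0,0,0],[-0.8,0,0,0,0,0],[-2,0,0,0,0,0],[-5,0,0,0,0,0],[-9,0,0,0,0,0]]]'

```text
time_s: 23.38
tcp_pos: [0.5251, 0.091, 0.2463]
ee_rot: [[-0.003, -0.963, 0.27], [-0.001, 0.27, 0.963], [-1.0, 0.002, -0.002]]
wrist_force: [-0.2, 1.5, -1.1]
gripper_width: 0.295
```

>>> play_rows --plan '[[[0,0,0,0,0,0],[0,0,0,0,0,0]]]'

```text
time_s: 23.62
tcp_pos: [0.5253, 0.0912, 0.2454]
ee_rot: [[-0.001, -0.963, 0.27], [0.0, 0.27, 0.963], [-1.0, 0.001, 0.0]]
wrist_force: [-0.1, -0.8, -2.8]
gripper_width: 0.299
```

```bash
python3 st.py; python3 cap.py 20 wrist
```

```text
23.625 [0.5253 0.0912 0.2454] yaw_z-180 -105.67687835517563 F [-0.09 -0.8  -2.75] M [ 0.086 -0.058  0.056]
23.675 [0.5251 0.091  0.2448] [[-0.0022, -0.9628, 0.2702], [-0.0003, 0.2702, 0.9628], [-1.0, 0.002, -0.0009]] [ 0.42  0.64 -1.53] 0.29169471602058145
```

View pics/wrist20.png

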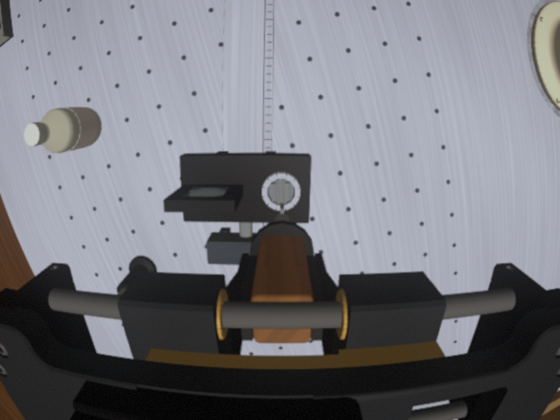

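>>> play_rows --plan '[[[0,-1,-4,-1,0,0],[0,-2.1,-9.5,-2,0,0],[0,-3.2,-15,-3,0,0],[0,-4.3,-20.5,-4,0,0],[0,-5.5,-26,-5,0,0]]]'

```text
time_s: 24.3
tcp_pos: [0.5084, -0.1697, 0.2444]
ee_rot: [[-0.003, -0.832, -0.554], [0.0, -0.554, 0.832], [-1.0, 0.002, 0.002]]
wrist_force: [0.0, -0.6, -1.0]
gripper_width: 0.297
```

>>> play_rows --plan '[[[0,0,0,-1,0,0],[0,0,0,-2,0,0],[0,0,0,-3,0,0],[0,0,0,-4,0,0],[0,0,0,-5,0,0]]]'

```text
time_s: 24.92
tcp_pos: [0.5087, -0.1681, 0.2441]
ee_rot: [[-0.003, -0.111, -0.994], [0.0, -0.994, 0.111], [-1.0, -0.0, 0.003]]
wrist_force: [-0.1, -0.1, -0.4]
gripper_width: 0.295
```

>>> play_rows --plan '[[[0,0,0,-1,0,0],[0,0,0,-1.71,0,0],[0,0,0,-1.71,0,0],[0,0,0,-1.71,0,0]]]'

```text
time_s: 25.42
tcp_pos: [0.5092, -0.1681, 0.2449]
ee_rot: [[-0.002, 0.179, -0.984], [0.0, -0.984, -0.179], [-1.0, -0.0, 0.002]]
wrist_force: [0.1, -0.6, -1.3]
gripper_width: 0.293
```

```bash
python3 - <<'E'
from h import *
s=r.sense();R=s["ee_rot"];d=np.array([.4967,-.3481,.2448])-s["tcp_pos"]; print(R.T@d*100,s["tcp_pos"],np.degrees(np.arctan2(R[1,1],R[0,1])))
E
```

```text
[8.23697259e-03 1.74829462e+01 4.44545829e+00] [ 0.50915204 -0.16813751  0.24488819] -79.69161233465967
```

>>> play_rows --plan '[[[0,5.5,1.4,-0.1,0,0],[0,11,2.8,-0.1,0,0],[0,16,4,-0.1,0,0],[0,17.5,4.45,-0.1,0,0],[0,17.5,4.45,-0.1,0,0]]]'

```text
time_s: 26.05
tcp_pos: [0.4969, -0.3489, 0.2448]
ee_rot: [[-0.001, 0.195, -0.981], [0.001, -0.981, -0.195], [-1.0, -0.001, 0.001]]
wrist_force: [-0.3, -0.3, -1.3]
gripper_width: 0.302
```

>>> play_rows --plan '[[[2,0,0,0,0,0],[3.5,0,0,0,0,0],[3.5,0,0,0,0,0],[3.5,0,0,0,0,0]]]'

```text
time_s: 26.55
tcp_pos: [0.4979, -0.3481, 0.2113]
ee_rot: [[0.001, 0.199, -0.98], [-0.001, -0.98, -0.199], [-1.0, 0.001, -0.001]]
wrist_force: [0.7, 0.3, -1.1]
gripper_width: 0.297
```

```bash
python3 st.py; python3 cap.py 21 wrist side; python3 - <<'E'
import cv2
a=cv2.imread("pics/side21.png")[250:370,330:450]; b=cv2.imread("pics/wrist21.png")[130:250,220:340]
cv2.imwrite("pics/z21.png",cv2.hconcat([cv2.resize(a,(400,400),interpolation=2),cv2.resize(b,(400,400),interpolation=2)]))
from h import *
import pickle
C=pickle.load(open("wrist21.pkl","rb")); C11=pickle.load(open("wrist11.pkl","rb"))
print(plane("wrist",282,195,.085,C11), "expected hole px",proj("wrist",[.4967,-.3475,.085],C),(np.array(proj("wrist",[.4967,-.3475,.085],C))-[220,130])/120*400)
E
```

```text
26.55 [ 0.4979 -0.3481  0.2113] yaw_z-180 -348.5293942372956 F [ 0.69  0.33 -1.08] M [-0.073 -0.01  -0.047]
26.65 [ 0.4979 -0.3483  0.2115] [[0.0015, 0.1983, -0.9801], [-0.0008, -0.9801, -0.1983], [-1.0, 0.0011, -0.0013]] [-1.22 -0.43 -0.88] 0.2977408054074428
[ 0.4996134  -0.34639808  0.085     ] expected hole px (np.float64(281.2086417430292), np.float64(208.26607555207406)) [204.02880581 260.88691851]
```

View pics/z21.png

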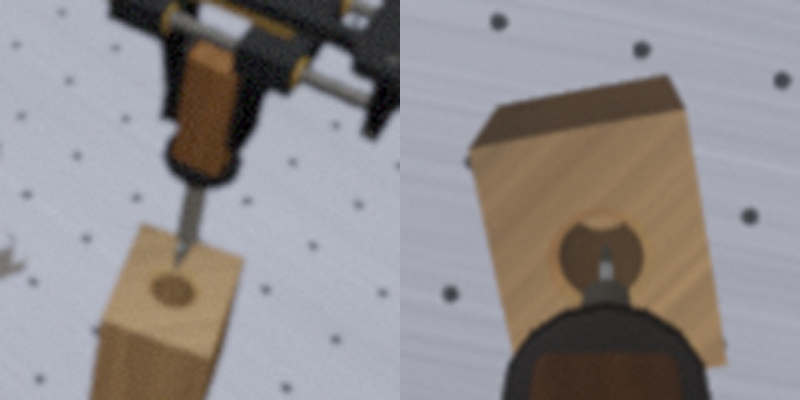

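>>> play_rows --plan '[[[0.5,-0.07,0.1,0,0,0],[1.5,-0.07,0.1,0,0,0],[2.4,-0.07,0.1,0,0,0],[2.8,-0.07,0.1,0,0,0],[3.2,-0.07,0.1,0,0,0]]]'

```text
time_s: 27.28
tcp_pos: [0.4963, -0.348, 0.1782]
ee_rot: [[-0.0, 0.198, -0.98], [-0.0, -0.98, -0.198], [-1.0, 0.0, 0.0]]
wrist_force: [0.5, 0.4, -1.5]
gripper_width: 0.297
```

>>> play_rows --plan '[[[0.5,0,0,0,0,0],[1,0,0,0,0,0],[1.5,0,0,0,0,0]]]'

```text
time_s: 27.65
tcp_pos: [0.4963, -0.3479, 0.1633]
ee_rot: [[0.0, 0.198, -0.98], [-0.0, -0.98, -0.198], [-1.0, 0.0, -0.0]]
wrist_force: [0.4, -0.5, -1.9]
gripper_width: 0.3
```

>>> play_rows --plan '[[[1,0,0,0,0,0],[2,0,0,0,0,0],[3,0,0,0,0,0],[4,0,0,0,0,0],[4.6,0,0,0,0,0]]]'

```text
time_s: 28.28
tcp_pos: [0.496, -0.3478, 0.1166]
ee_rot: [[-0.001, 0.198, -0.98], [0.0, -0.98, -0.198], [-1.0, -0.001, 0.001]]
wrist_force: [0.2, -0.0, -1.8]
gripper_width: 0.297
```

>>> play_rows --plan '[[[0.1,0,0,0,0,0],[0.3,0,0,0,0,0],[0.4,0,0,0,0,0]]]'

```text
time_s: 28.65
tcp_pos: [0.4964, -0.3479, 0.1138]
ee_rot: [[0.001, 0.198, -0.98], [-0.0, -0.98, -0.198], [-1.0, 0.0, -0.001]]
wrist_force: [0.0, 1.3, -0.7]
gripper_width: 0.297
```

>>> play_rows --plan '[[[0.05,0,0,0,0,0],[0.1,0,0,0,0,0],[0.1,0,0,0,0,0]]]'

```text
time_s: 29.02
tcp_pos: [0.4964, -0.3479, 0.1128]
ee_rot: [[0.0, 0.198, -0.98], [-0.0, -0.98, -0.198], [-1.0, 0.0, -0.0]]
wrist_force: [-0.4, 0.4, 0.2]
gripper_width: 0.297
```

>>> play_rows --plan '[[[0,0,0,0,0,0],[0,0,0,0,0,0],[0,0,0,0,0,0],[0,0,0,0,0,0]]]' --hand 0.65

```text
time_s: 29.52
tcp_pos: [0.4963, -0.3479, 0.1126]
ee_rot: [[0.0, 0.198, -0.98], [-0.0, -0.98, -0.198], [-1.0, 0.0, -0.0]]
wrist_force: [0.6, 0.2, -0.1]
gripper_width: 0.621
```

>>> play_rows --plan '[[[0,0,0,0,0,0],[-2,0,0,0,0,0],[-5,0,0,0,0,0],[-8,0,0,0,0,0],[-10,0,0,0,0,0]]]'

```text
time_s: 30.15
tcp_pos: [0.4966, -0.3481, 0.2143]
ee_rot: [[0.002, 0.198, -0.98], [-0.001, -0.98, -0.198], [-1.0, 0.001, -0.002]]
wrist_force: [1.2, -0.3, -0.1]
gripper_width: 0.651
```

```bash
python3 st.py; python3 cap.py 22 wrist side; python3 - <<'E'
import cv2
a=cv2.imread("pics/side22.png")[240:400,320:480]; b=cv2.imread("pics/wrist22.png")[120:320,180:380]
cv2.imwrite("pics/z22.png",cv2.hconcat([cv2.resize(a,(400,400),interpolation=2),cv2.resize(b,(400,400),interpolation=2)]))
E
```

```text
30.15 [ 0.4966 -0.3481  0.2143] yaw_z-180 -348.5767027262583 F [ 1.22 -0.33 -0.12] M [-0.081 -0.039 -0.002]
30.25 [ 0.4975 -0.3486  0.2154] [[0.0052, 0.1983, -0.9801], [-0.0027, -0.9801, -0.1983], [-1.0, 0.0037, -0.0046]] [0.17 0.6  0.31] 0.648862480035636
```

View pics/z22.png

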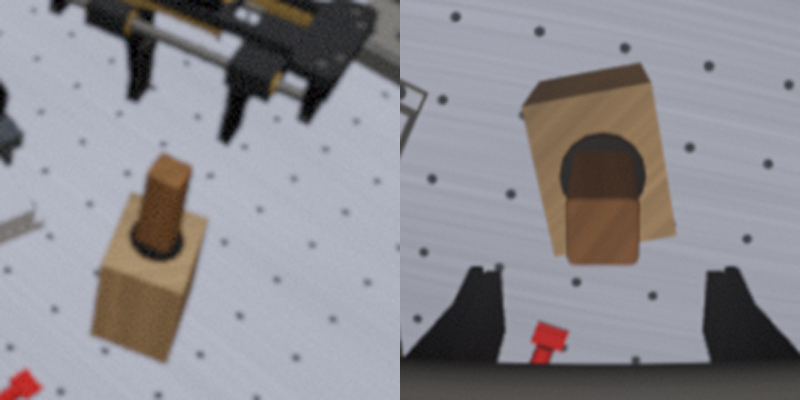

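>>> play_rows --plan '[[[-1,-4,-0.8,0.4,0,0],[-1,-9.5,-2,0.8,0,0],[-1,-15,-3.2,1.2,0,0],[-1,-20.5,-4.3,1.6,0,0],[-1,-26,-5.5,2,0,0]]]'

```text
time_s: 30.88
tcp_pos: [0.4979, -0.0804, 0.2215]
ee_rot: [[-0.001, -0.152, -0.988], [0.0, -0.988, 0.152], [-1.0, 0.0, 0.001]]
wrist_force: [0.6, -0.3, -0.2]
gripper_width: 0.648
```

>>> play_rows --plan '[[[0,-5.5,0.5,0.4,0,0],[0,-10,1,0.75,0,0],[0,-13.8,1.9,0.75,0,0],[0,-13.8,1.9,0.75,0,0],[0,-13.8,1.9,0.75,0,0]]]'

```text
time_s: 31.5
tcp_pos: [0.5, 0.0569, 0.2217]
ee_rot: [[-0.002, -0.277, -0.961], [-0.001, -0.961, 0.277], [-1.0, 0.001, 0.001]]
wrist_force: [0.2, -0.6, -0.0]
gripper_width: 0.654
```

```bash
python3 st.py; python3 cap.py 23 wrist side top; python3 - <<'E'
import cv2
b=cv2.imread("pics/wrist23.png")[70:250,150:390]
cv2.imwrite("pics/z23.png",cv2.resize(b,None,fx=3.3,fy=3.3,interpolation=2))
E
```

```text
31.5 [0.5    0.0569 0.2217] yaw_z-180 -16.06990936225614 F [ 0.16 -0.64 -0.03] M [-0.051 -0.005  0.029]
31.65 [0.5004 0.0562 0.2222] [[-0.0006, -0.2785, -0.9604], [-0.0003, -0.9604, 0.2785], [-1.0, 0.0004, 0.0005]] [0.09 0.01 0.64] 0.650718576418887
```

View pics/z23.png

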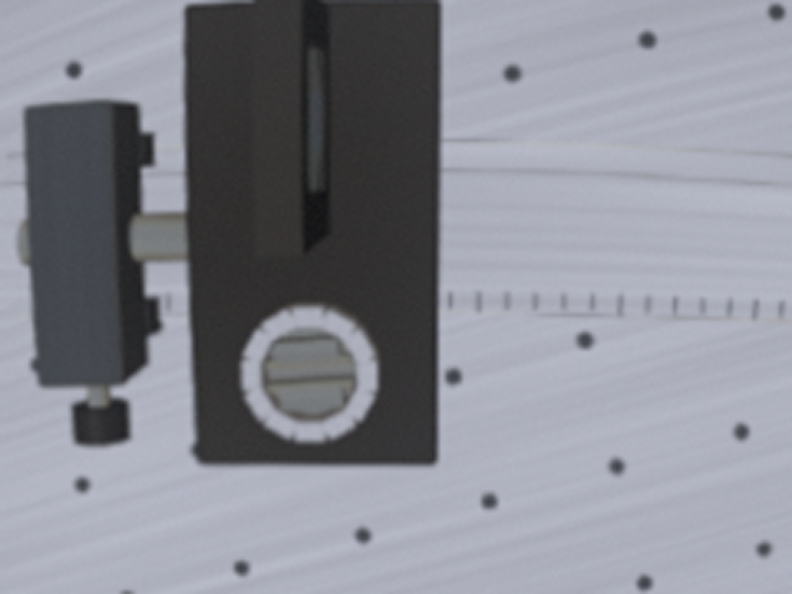

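View pics/side23.png

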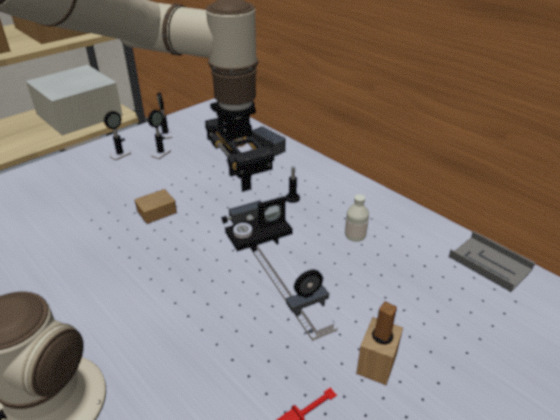

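```bash
python3 - <<'E'
import cv2,numpy as np
ims=[cv2.resize(cv2.imread(f"pics/side{k}.png")[290:420,260:420],None,fx=1.6,fy=1.6) for k in (0,3,4,23)]
tp=[cv2.resize(cv2.imread(f"pics/top{k}.png")[220:310,380:460],None,fx=3,fy=3) for k in (0,3,23)]
cv2.imwrite("pics/z24.png",np.vstack([np.hstack(ims[:3])[:, :768], np.pad(np.hstack(tp),((0,0),(0,48),(0,0)))]))
from h import *
import pickle
C=pickle.load(open("wrist23.pkl","rb"))
S=lambda x,y:(150+x/3.3,70+y/3.3)
a=plane("wrist",*S(266,369),.0605,C);b=plane("wrist",*S(356,366),.0605,C);e=b-a
print("slot yaw",np.degrees(np.arctan2(e[1],e[0])))
p=plane("wrist",*S(190,235),.05,C);q=plane("wrist",*S(437,235),.05,C);print(p,q,np.linalg.norm(p-q))
E
```

```text
slot yaw -104.61930725246395
[0.57723548 0.11517059 0.05      ] [0.55435599 0.04061433 0.05      ] 0.07798786465223861
```

View pics/z24.png

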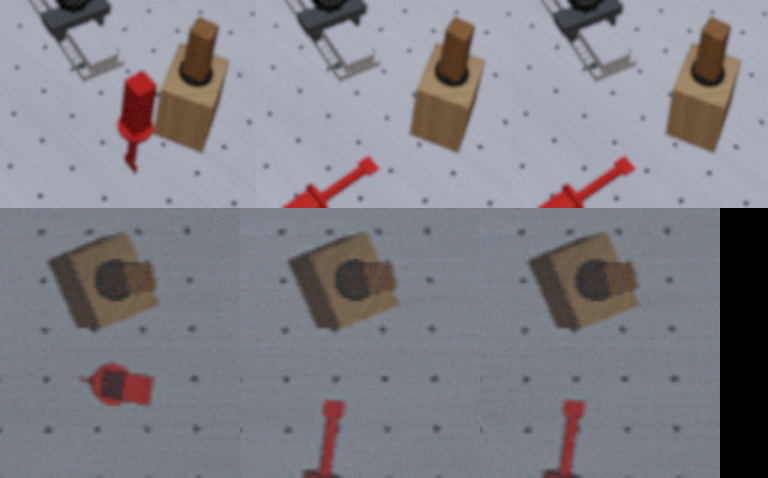

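```bash
python3 - <<'E'
from h import *
import pickle
C=pickle.load(open("wrist23.pkl","rb"))
S=lambda x,y:(150+x/3.3,70+y/3.3)
print("ring",plane("wrist",*S(309.5,373),.061,C))
b=cv2.imread("pics/wrist23.png")[125:155,180:220]
cv2.imwrite("pics/z25.png",cv2.resize(b,None,fx=18,fy=18,interpolation=2))
E
```

```text
ring [0.52532281 0.09008624 0.061     ]
```

View pics/z25.png

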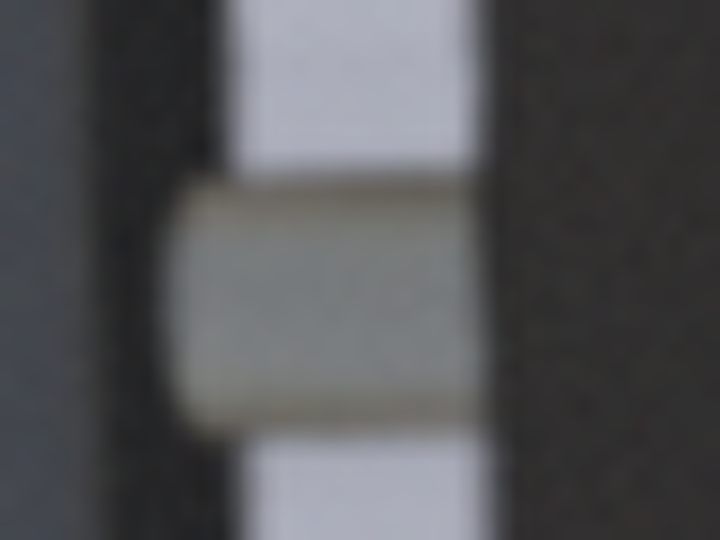

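The nose runs straight into the carriage's end face with no light between them. The driver is home and the arm is clear of everything, so I'm handing the job in.

```bash
python3 -c "
from h import *
print(r.finish_job())"
```

```text
the job is handed in; nothing more can be done
None
```

The job is done and handed in at about 32 s. The lens carriage rests against the stop's nose, the lock screw is turned to its hard end, and the driver stands back in its hole.

- **Carriage:** I pinched the lens frame and slid it along the rail until it stalled against the nose at about 12 N. The last close-up shows no gap. The screw collar measured the same position before and after turning, to within about 1 mm.
- **Screw:** The blade went into the slot without any push-back. I turned it clockwise until the resistance rose from about 0.08 to 0.8 N m, then eased off before lifting out. The slot's final direction measured about −104.6°, against −102.4° expected at the hard end, which is within the roughly ±2° I can read.
- **Driver:** The guard collar rests on the stand's top, with the arm at the same height as when I first gripped it.

**Forces and disagreements:**
- While the screw turned, the blade pushed sideways with up to about 4 N. I shifted the tool slightly to ease this.
- The red look-alike driver stood upright in the first pictures and was lying down by 4.2 s. The arm was at the carriage then and had not been near it, so it seems to have toppled on its own. I left it alone.
- In the last side view the lens box, post holder and bottle stand where they were at the start.

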